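Put the instrument case and the tin away in the bench drawer

ROBOT

A 7-joint arm with a two-finger parallel gripper is mounted at the origin on the work surface. World frame = base frame: x ahead of the robot, y to its left, z up, the work surface at z = 0. Lengths are in m, angles in rad, forces in N, time in s.
With the tool pointing down it reaches from about 0.4 to 0.925 m from the base axis. Payload 5.6 kg.
Tool frame: the origin (TCP) lies at the very end of the fingers, on their centre line; the grasp point (between the pads) lies 19 mm behind it; z points along the fingers, y is the direction in which the jaws open and shut (so a half turn about z gives the same grasp; the last joint's range is limited). The gripper opens to 85 mm and grips with 20 to 120 N. Pads are 22 mm wide; open, the fingers measure 114 mm over their backs; the gripper's body (76 mm by 85 mm) begins 54 mm behind the grasp point. The pads swing forward as they close: fully open they stand 13 mm farther back than shut.
Start: joints at [-1.219, 0.468, -0.012, 1.603, 0.006, 1.071, -0.056], TCP at [0.25, 0.6, 0.231] pointing down, gripper open.
Joint ranges: [-2.53, 2.53], [-0.31, 2.02], [-1.57, 1.55], [0.28, 2.44], [-1.29, 4.43], [0.15, 1.84], [-2.92, 2.92]. Speed limits (rad/s): [2.57, 2.57, 3.14, 3.14, 3.14, 3.14, 3.14].

INTERFACE

Orientations are given as a 3x3 rotation matrix whose columns are the frame's x, y, z axes.
In Python, from rig import status, get_image, ctrl gives the robot as it stands.
- The arm moves only by the tool drive_tool, never from a script. Its arguments are lists of equal length, an entry for each row: "claw": the opening, from 0 (shut) to 1 (fully open); "slide": the shift along the tool's x, y, z in cm, a list of three; "twist": the turn, a rotation vector about the tool's x, y, z in rad, a list of three. A call has 1 to 20 rows; each row shifts and turns the commanded pose from where the row before left it, along the tool's axes as they then stand; what a row does not reach is not made up. A row lasts 1/8 s, in which the tool goes at most 62.5 mm and 10.7 degrees, less where a joint would pass 70% of its speed; a pose out of reach is approached as far as the arm can. A call with a gripper value outside its range is refused whole. The fingers move at their own pace and stop on an object; "force" is the grip in N (left out, the last holds). Time passes only in rows, so rows that do not move let the fingers close. It gives the time, the measured TCP pose, the force and the opening at its end, in the units of the state.
- status.get_obs(): the state, without advancing time (a new reading comes with each control period).
- get_image(name): name is "scene" or "top"; returns a dict with "frame" (480x640x3 uint8, red, green, blue), "range_z" (480x640 float32, m along the optical axis (not along the pixel's ray), 0 where there is no reading), "mtx" (3x3 intrinsics, pixels), "extrinsics" (4x4, takes a point from world to camera coordinates). Camera axes: x right, y up, looking along -z (the intrinsics and any distortion apply to the point x, -y, -z); pixel columns grow to the right and rows downward; lengths in m; the calibration is good to about 2 mm. A picture is of the moment at which its call begins.
- ctrl.hand_in(): hands the job in, once; it reports no verdict.
The state is a dict: "clock": time; "qpos": joint angles; "qvel": joint speeds; "joint_torque": joint torques, N m; "ee_pos": TCP position; "tcp_rot": TCP orientation; "ft_force": force on the tool from outside, world axes, zero at the start; "wrist_torque": the same for the moment, N m; "finger_gap": opening from 0.0 (shut) to 1.0 (fully open).
Only numpy, scipy, OpenCV 4.12 (cv2) and the standard library are available. Lean on these libraries where they do the work, as an engineer would, in place of code of your own. Each camera call takes 0.05 s, during which the arm holds its last target.

TASK

Put the full-size instrument case (the long, broad one of the three on the sloping rack) and the round metal tin into the open drawer of the bench unit, one in each compartment, the case lying flat and the tin upright, both lid up; then slide the drawer fully shut. Pull the drawer further out first if it is not open far enough. Set the two things down, do not drop them, and leave everything else where it stands.

Things in the scene. Friction and masses are not known exactly. Their poses are not given: they have to be found in the camera images.
- cabinet: White low drawer unit, fixed, 230 deep (x) x 250 wide (y) x 128 high. Origin: centre of its underside; its front faces its own -x, 115 mm from the origin. One working drawer at the top, with a grey blind panel below it. A pot and a small box, up to 57 mm high, are fixed on the rear 70 mm of its top.
- drawer (a joint): How far the drawer is out, in m: 0 shut, 0.15 fully out; slides along the unit's -x. Light (about 2 N of friction), stays where it is left, no spring or latch. It exposes as much of its inside, behind the front panel, as this value.
- drawer_handle (a point): Middle of the drawer's round steel bar handle: bar 11 mm thick, 110 long along the unit's y, its axis 42 mm in front of the 15 mm thick front panel (36 mm free behind the bar), 28 mm below the top of the unit, 100 mm above the bench. Moves with the drawer; axes as the unit.
- drawer_left (a point): Point on the inside floor of the compartment at the unit's +y side, 66 mm above the bench, 58 mm behind the inner face of the front panel (52 mm from the compartment's front end), at mid width. Compartment: 100 wide (y), 183 long (x, from 6 mm behind the panel), walls 45 high; a 6 mm partition runs along x between the two compartments. Moves with the drawer; axes as the unit (the drawer pulls out along -x).
- drawer_right (a point): Same point in the compartment at the unit's -y side; the same size.
- rack: Steel rack, fixed, 230 wide (y). Its plate slopes 30 deg, rising towards its own +x (it faces -x). Origin: at bench level, centre; the plate's surface is 70 mm above it. A ledge stops the cases; three lanes 68 apart along y. It stands turned, its low side towards the drawer unit.
- guard_edge (a point): Middle of the front bar of the rack's level wire guard, 212 mm above the bench. The guard (6 mm steel wires) runs 96 mm back (+x of the rack) from here, is 224 wide, and stands on two rear posts. It hangs over the upper half of the cases and bars the way straight down: take the case square to the slope.
- case: The full-size grey plastic case, 90 long (x) x 34 wide (y) x 22 thick (z), 0.16 kg, lying in one of the three lanes. Origin: middle of its lower end, on its underside; its x runs up the slope, its z out of the lid, square to the slope.
- case_mid (a point): Centre of the full-size case; axes as the case.
- short_case: Bystander: short grey case 52 x 34 x 22, in another lane; origin and axes as for the full-size case.
- slim_case: Bystander: slim grey case 90 x 16 x 16, in another lane; origin and axes as for the full-size case.
- tin: Round metal tin, 44 diameter x 34 high, 0.13 kg, standing on a round paper mat 3 mm thick between two tall glass jars. Origin: centre of its underside; z up.
- jar_a: Bystander: closed glass jar, 52 diameter, 112 high with its knob, standing on the mat about 92 mm (centre to centre) from the tin. Origin: centre of its underside.
- jar_b: Bystander: the same kind of jar on the opposite side of the tin.
- mat: Round paper mat, 250 diameter, 3 thick, fixed. Origin: centre of its underside.
- beaker: Bystander: glass beaker, 52 diameter, 55 high. Origin: centre of its underside.
- dish: Bystander: white dish, 68 diameter, 22 high. Origin: centre of its underside.
- bottle: Bystander: white bottle, 60 diameter, 160 high. Origin: centre of its underside.

How it is judged:
By the outcome, as a careful person would: the job done as asked, in the order asked, and still so for the second after the job is handed in, with the robot touching nothing.
It also fails if it takes over 72 s, if anything falls off the work surface, if the arm or the gripper's body presses on something with over 40 N, if the wrist force passes 120 N, or if a joint passes its speed limit or range.

## Working session

There is one attempt and no reset: what is moved stays moved. The work goes in short steps, Python scripts to look and compute and a tool call to move; the robot and the scene stay as the last step left them, time stands still between calls to the robot, and variables do not carry over. Pictures are saved under pics/ and viewed, and the job is handed in when it is done.

Besides the shell and the picture viewer there is one more tool, called after ">>>" as name(argument=value, ...), one argument or row to a line, values as JSON. drive_tool: Moves the arm, as the interface text tells. Its arguments: {"type":"object","properties":{"claw":{"type":"array","items":{"type":"number"}},"slide":{"type":"array","items":{"type":"array","items":{"type":"number"}}},"twist":{"type":"array","items":{"type":"array","items":{"type":"number"}}},"force":{"type":"number"}},"required":["claw","slide","twist"]}

```bash
mkdir -p pics; ls; python3 - <<'E'
from rig import status,get_image,ctrl
import cv2,numpy as np
print(status.get_obs())
for n in("scene","top"):
    d=get_image(n); cv2.imwrite(f"pics/{n}0.png",d["frame"][:,:,::-1]); np.savez(f"{n}0.npz",**d); print(n,d["mtx"],d["extrinsics"])
E
```

```text
pics
{'clock': 0.0, 'qpos': array([-1.21901546,  0.46840986, -0.01158443,  1.60364409,  0.00596961,
        1.07139315, -0.05630346]), 'qvel': array([-3.21335156e-04,  9.80747927e-05, -6.84124119e-04, -8.96851189e-04,
        7.58826183e-04,  1.03431938e-03,  1.07382069e-04]), 'joint_torque': array([-1.11135665e-03, -5.32386839e+01,  2.09584233e-02, -2.51307571e+01,
        1.14295151e-02,  7.72358675e-03,  1.23848136e-05]), 'ee_pos': array([0.24984155, 0.59944975, 0.23030863]), 'tcp_rot': array([[-9.23043082e-01,  3.84696127e-01, -5.99375584e-04],
       [ 3.84696579e-01,  9.23041488e-01, -1.71840150e-03],
       [-1.07813870e-04, -1.81673635e-03, -9.99998344e-01]]), 'ft_force': array([-0.5315153 , -0.84369413, -0.26651842]), 'wrist_torque': array([-0.00760765,  0.00083493, -0.02626134]), 'finger_gap': 1.0037639198230763}
scene [[473.15930187   0.         320.80715503]
 [  0.         473.15930187 238.87739446]
 [  0.           0.           1.        ]] [[-0.8657339   0.5004704  -0.0058476   0.51827585]
 [-0.35470048 -0.60524851  0.71264424  0.08833423]
 [ 0.3531181   0.61903442  0.70150125 -1.41114146]
 [ 0.          0.          0.          1.        ]]
top [[571.73961714   0.         322.27479783]
 [  0.         571.73961714 247.4856715 ]
 [  0.           0.           1.        ]] [[ 0.02938681 -0.99944914 -0.01542167 -0.06187616]
 [ 0.99603943  0.02798435  0.08439392 -0.59908966]
 [-0.08391587 -0.01784066  0.99631312 -1.2635139 ]
 [ 0.          0.          0.          1.        ]]
```

View pics/scene0.png

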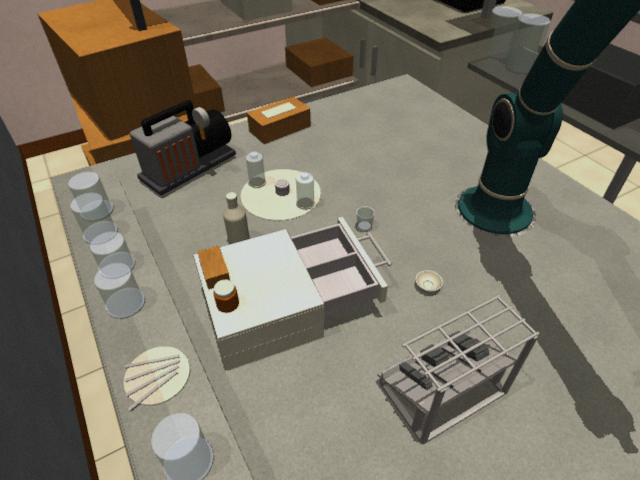

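View pics/top0.png

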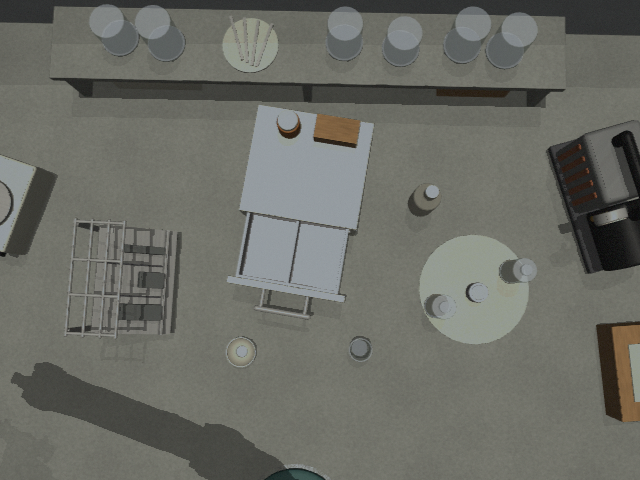

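```bash
cat > h.py <<'E'
import numpy as np,cv2
def load(n): return dict(np.load(n))
def cloud(d):
    z=d["range_z"].astype(float); v,u=np.mgrid[0:480,0:640]
    K=d["mtx"]; x=(u-K[0,2])/K[0,0]*z; y=(v-K[1,2])/K[1,1]*z
    c=np.stack([x,-y,-z],-1); E=d["extrinsics"]
    w=(c-E[:3,3])@E[:3,:3]; w[z==0]=np.nan
    return w
def proj(d,p):
    E=d["extrinsics"];K=d["mtx"]; c=np.asarray(p)@E[:3,:3].T+E[:3,3]
    return np.stack([K[0,0]*c[...,0]/-c[...,2]+K[0,2],K[1,1]*-c[...,1]/-c[...,2]+K[1,2]],-1)
def crop(d,u0,u1,v0,v1,f,name):
    im=cv2.resize(d["frame"][v0:v1,u0:u1,::-1],None,fx=f,fy=f,interpolation=cv2.INTER_CUBIC); cv2.imwrite(name,im)
E
python3 - <<'E'
from h import *
np.set_printoptions(precision=4,suppress=True)
t=load("top0.npz");s=load("scene0.npz")
crop(t,60,190,210,345,5,"pics/t_rack.png")
crop(s,370,550,290,450,4,"pics/s_rack.png")
ct=cloud(t);cs=cloud(s)
for n,c,pts in(("top",ct,[(478,292),(441,307),(517,271),(474,240),(360,348),(240,351),(431,192),(250,180),(360,180),(360,150),(270,260),(320,260),(288,288),(285,312),(150,250),(155,280),(145,312),(170,280)]),("scene",cs,[(282,187),(305,180),(255,160),(235,200),(364,215),(429,282),(280,280),(320,245),(340,290),(377,250)])):
    for u,v in pts: print(n,u,v,c[v,u])
E
```

```text
top 478 292 [ 0.5107 -0.3919  0.0357]
top 441 307 [ 0.4763 -0.296   0.1127]
top 517 271 [ 0.5562 -0.4568  0.1002]
top 474 240 [ 0.63   -0.3918 -0.0031]
top 360 348 [ 0.3772 -0.1361  0.0005]
top 240 351 [ 0.3616  0.136  -0.0039]
top 431 192 [ 0.7081 -0.2639  0.1607]
top 250 180 [0.7301 0.1096 0.1258]
top 360 180 [ 0.7362 -0.1213  0.1255]
top 360 150 [ 0.799  -0.1196  0.13  ]
top 270 260 [0.5666 0.0678 0.0656]
top 320 260 [ 0.5695 -0.0413  0.069 ]
top 288 288 [0.5063 0.0226 0.1166]
top 285 312 [0.4561 0.0281 0.1033]
top 150 250 [0.58   0.327  0.0808]
top 155 280 [0.5156 0.3143 0.0752]
top 145 312 [0.4466 0.3292 0.0846]
top 170 280 [0.5173 0.2928 0.0361]
scene 282 187 [ 0.5187 -0.3726  0.0381]
scene 305 180 [ 0.4819 -0.2907  0.1043]
scene 255 160 [ 0.5645 -0.452   0.1048]
scene 235 200 [ 0.7042 -0.2566  0.1489]
scene 364 215 [ 0.3656 -0.1546  0.0231]
scene 429 282 [0.3571 0.1294 0.0106]
scene 280 280 [0.718  0.0269 0.1281]
scene 320 245 [ 0.558  -0.0736  0.0693]
scene 340 290 [0.5918 0.0785 0.0699]
scene 377 250 [0.4628 0.0395 0.1019]
```

View pics/t_rack.png

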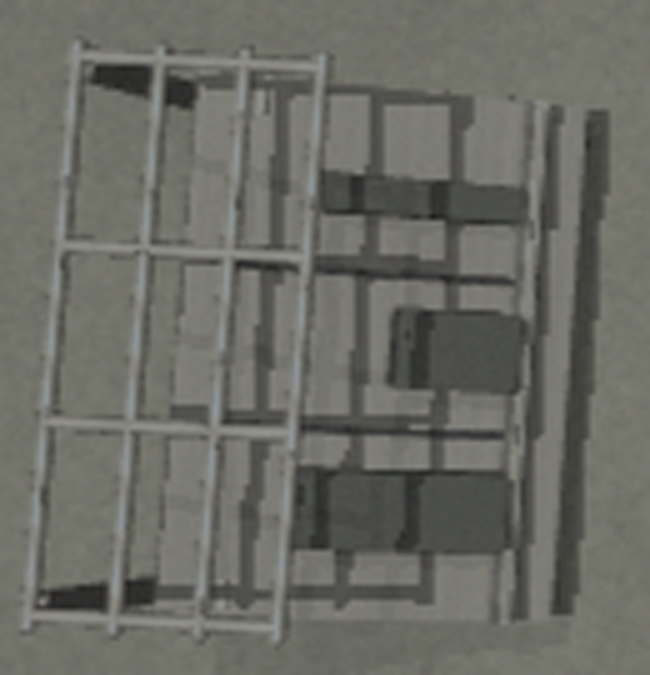

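View pics/s_rack.png

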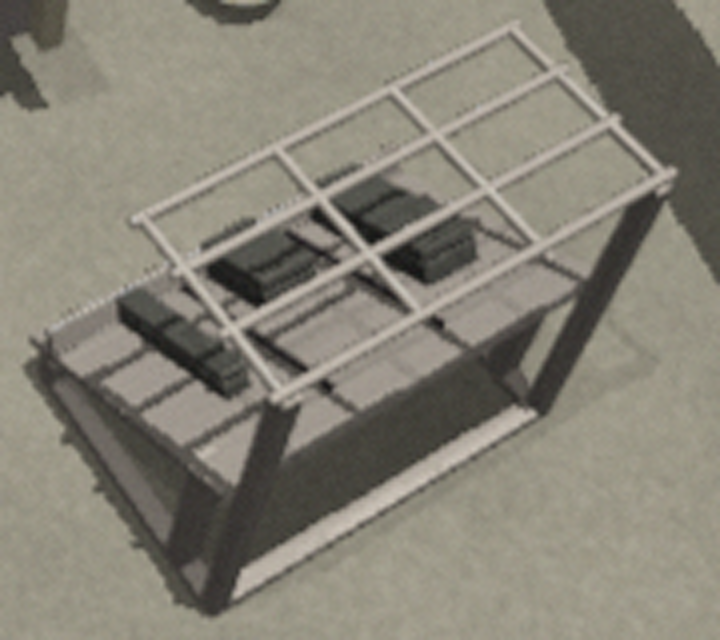

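```bash
cat >> h.py <<'E'
def ray(d,uv,z):
    K=d["mtx"];E=d["extrinsics"];uv=np.atleast_2d(np.asarray(uv,float))
    dc=np.stack([(uv[:,0]-K[0,2])/K[0,0],-(uv[:,1]-K[1,2])/K[1,1],-np.ones(len(uv))],-1)
    R=E[:3,:3];o=-R.T@E[:3,3];w=dc@R
    return o+w*((z-o[2])/w[:,2])[:,None]
E
python3 - <<'E'
from h import *
np.set_printoptions(precision=4,suppress=True)
t=load("top0.npz");s=load("scene0.npz")
print("guard top cam",ray(t,[(124.5,222),(115.5,337),(75.3,219),(65,336)],.212))
print("guard scene",ray(s,[(370+137/4,290+220/4),(370+513/4,290+27/4),(370+283/4,290+398/4),(370+670/4,290+178/4)],.212))
for n,d in(("t",t),("s",s)):
    c=cloud(d); m=(abs(c[...,2]-.128)<.006)&(c[...,0]>.6)&(abs(c[...,1])<.2)
    print(n,m.sum(),c[m][:,2].mean())
    P=c[m][:,:2].astype(np.float32); r=cv2.minAreaRect(P); print(r,cv2.boxPoints(r))
    m=(abs(c[...,2]-.067)<.006)&(c[...,0]>.4)&(c[...,0]<.75)&(abs(c[...,1])<.2)
    print("floor",c[m].mean(0),np.percentile(c[m],[1,99],axis=0))
crop(t,220,385,95,325,2.6,"pics/t_cab.png")
crop(s,190,400,200,370,3.8,"pics/s_cab.png")
crop(s,210,390,130,290,4.4,"pics/s_tin.png")
crop(t,400,560,160,350,3.1,"pics/t_tin.png")
E
```

```text
guard top cam [[0.6237 0.3376 0.212 ]
 [0.4022 0.3418 0.212 ]
 [0.627  0.4342 0.212 ]
 [0.4012 0.4391 0.212 ]]
guard scene [[0.6234 0.3387 0.212 ]
 [0.4024 0.3432 0.212 ]
 [0.6234 0.4364 0.212 ]
 [0.4045 0.4412 0.212 ]]
t 21419 0.12798648149846067
((0.8677084445953369, 0.00018858909606933594), (0.3999137878417969, 0.47030216455459595), 89.88367462158203) [[ 0.6322 -0.1993]
 [ 1.1025 -0.2002]
 [ 1.1033  0.1997]
 [ 0.633   0.2006]]
floor [0.5871 0.0172 0.0649] [[ 0.5129 -0.0866  0.0611]
 [ 0.6618  0.1212  0.0707]]
s 17073 0.1302522665889091
((0.8677690625190735, 5.453824996948242e-05), (0.3999268412590027, 0.46737247705459595), 89.98931884765625) [[ 0.634  -0.1999]
 [ 1.1014 -0.2   ]
 [ 1.1015  0.2   ]
 [ 0.6341  0.2001]]
floor [0.5804 0.0204 0.0677] [[ 0.5083 -0.0889  0.0625]
 [ 0.7308  0.137   0.0726]]
```

View pics/t_cab.png

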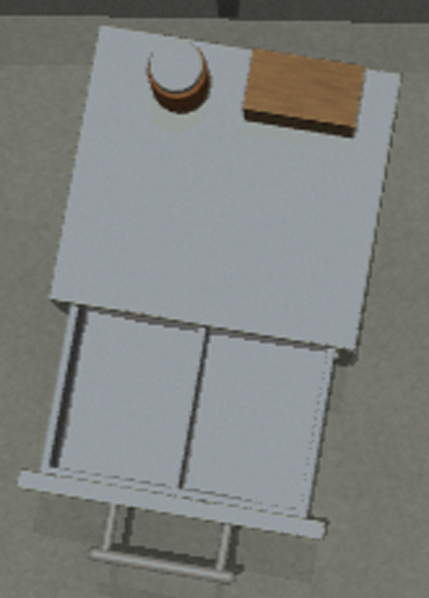

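View pics/s_cab.png

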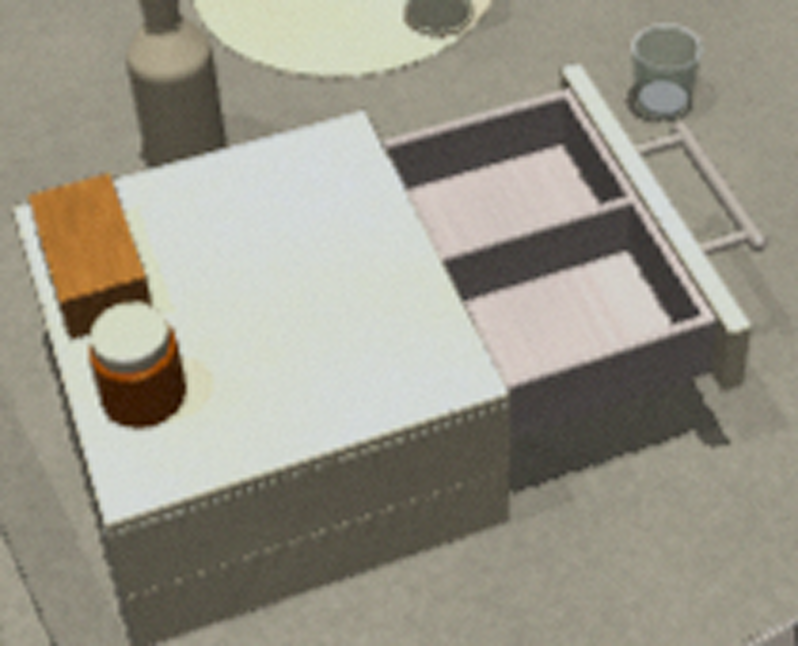

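View pics/s_tin.png

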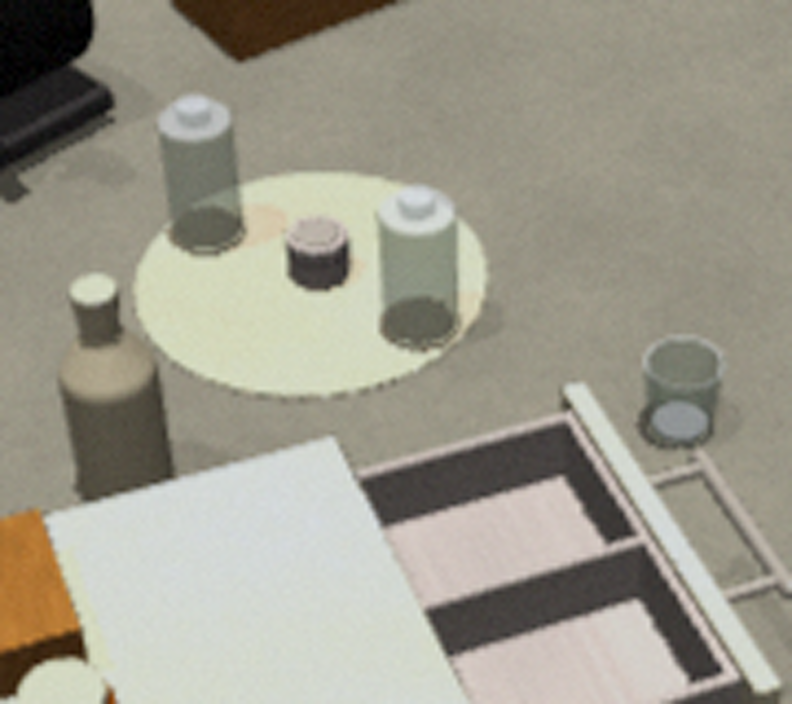

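View pics/t_tin.png

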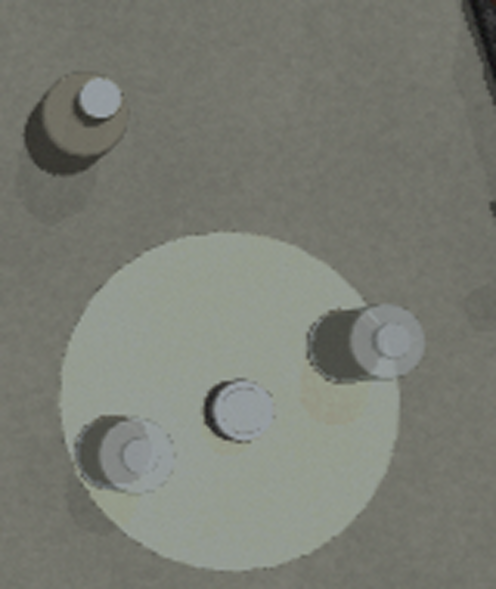

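```bash
python3 - <<'E'
from h import *
np.set_printoptions(precision=4,suppress=True)
t=load("top0.npz");s=load("scene0.npz")
q=ray(t,[(240,210.4),(356.5,229.6),(258.5,105.4),(373.8,122.7)],.128)
print("cab t",q); 
q2=ray(s,[(190+508/3.8,200+397/3.8),(190+362/3.8,200+113/3.8),(190+105/3.8,200+525/3.8),(190+15/3.8,200+208/3.8)],.128)
print("cab s",q2)
for a in(q,q2):
    print("yaw",[np.degrees(np.arctan2(-v[0],v[1])) for v in(a[0]-a[1],a[2]-a[3])],[np.degrees(np.arctan2(v[1],v[0])) for v in(a[2]-a[0],a[3]-a[1])],a.mean(0),[np.linalg.norm(a[0]-a[1]),np.linalg.norm(a[2]-a[0])])
print("handle t",ray(t,[(255.4,307.7),(310.4,317)],.1055))
print("handle s",ray(s,[(190+681/3.8,200+128/3.8),(190+759/3.8,200+243/3.8)],.104))
print("tin t",ray(t,(478.7,292.3),.037),"s",ray(s,(210+317/4.4,130+234/4.4),.037))
print("jars t",ray(t,[(526.5,269.7),(444.5,306.5)],.115),"s",ray(s,[(210+195/4.4,130+105/4.4),(210+419/4.4,130+197/4.4)],.115))
# partition top front z=.111 ; panel back
c=cloud(t)
for u,v in[(240,250),(297,250),(342,255)]: print(c[v,u-3:u+4])
# rack/case
g=np.array([[.6237,.3382],[.4022,.3424]]); m=g.mean(0);d=g[0]-g[1];d/=np.linalg.norm(d) # rack -y or +y
print("rack yaw",np.degrees(np.arctan2(d[1],d[0])),m)
xr=np.array([-d[1],d[0]]) # toward +y
print(xr)
for n,dd in(("t",t),("s",s)):
    c=cloud(dd); P=c.reshape(-1,3); col=dd["frame"].reshape(-1,3).max(1)
    a=(P[:,:2]-m)@xr; b=(P[:,:2]-m)@d
    k=(a>-.08)&(a<.12)&(abs(b)<.13)&(P[:,2]>.02)&(P[:,2]<.19)&(col<90)
    # coordinate normal to slope
    nn=P[:,2]*np.cos(np.pi/6)-a*np.sin(np.pi/6); up=a*np.cos(np.pi/6)+P[:,2]*.5
    lit=(a>-.08)&(a<.12)&(abs(b)<.12)&(P[:,2]>.03)&(P[:,2]<.19)
    print(n,"hist n",np.histogram(nn[lit],bins=np.arange(.03,.12,.004)))
    np.savez(n+"_r.npz",a=a,b=b,nn=nn,up=up,lit=lit)
E
```

```text
cab t [[ 0.6648  0.1276  0.128 ]
 [ 0.6312 -0.1164  0.128 ]
 [ 0.8904  0.0976  0.128 ]
 [ 0.8589 -0.1473  0.128 ]]
cab s [[ 0.6685  0.1344  0.128 ]
 [ 0.6342 -0.1122  0.128 ]
 [ 0.8935  0.1002  0.128 ]
 [ 0.8574 -0.1445  0.128 ]]
yaw [np.float64(-7.847076327151774), np.float64(-7.3254306766177155)] [np.float64(-7.567849107669713), np.float64(-7.729610427984652)] [ 0.7613 -0.0096  0.128 ] [np.float64(0.2463038866184253), np.float64(0.22757333187340195)]
yaw [np.float64(-7.917826807610651), np.float64(-8.378086500018423)] [np.float64(-8.641392356401022), np.float64(-8.215328842746104)] [ 0.7634 -0.0055  0.128 ] [np.float64(0.2490438026332502), np.float64(0.22757383057423053)]
handle t [[ 0.4632  0.0904  0.1055]
 [ 0.4473 -0.0255  0.1055]]
handle s [[ 0.4482 -0.0158  0.104 ]
 [ 0.4644  0.0939  0.104 ]]
tin t [[ 0.51   -0.3931  0.037 ]] s [[ 0.5096 -0.3905  0.037 ]]
jars t [[ 0.5587 -0.4716  0.115 ]
 [ 0.4776 -0.3028  0.115 ]] s [[ 0.5582 -0.4683  0.115 ]
 [ 0.4761 -0.2993  0.115 ]]
[[ 0.5918  0.1527 -0.005 ]
 [ 0.5916  0.1499 -0.0024]
 [ 0.5917  0.1475 -0.0018]
 [ 0.5836  0.1278  0.1056
[... 487 characters left out ...]

[0.019  0.9998]
t hist n (array([   1,    1,    1,    2,   85, 1699, 3173,  814,  103,  249,  429,
        681,  290,   34,    8,   14,   12,   14,   12,    9,    6,    7]), array([0.03 , 0.034, 0.038, 0.042, 0.046, 0.05 , 0.054, 0.058, 0.062,
       0.066, 0.07 , 0.074, 0.078, 0.082, 0.086, 0.09 , 0.094, 0.098,
       0.102, 0.106, 0.11 , 0.114, 0.118]))
s hist n (array([  30,   31,   28,   24,   26,  125, 1446, 1927,  213,  206,  337,
        294,  495,   50,   21,   22,   25,   23,   23,   25,   28,    9]), array([0.03 , 0.034, 0.038, 0.042, 0.046, 0.05 , 0.054, 0.058, 0.062,
       0.066, 0.07 , 0.074, 0.078, 0.082, 0.086, 0.09 , 0.094, 0.098,
       0.102, 0.106, 0.11 , 0.114, 0.118]))
```

```bash
python3 - <<'E'
from h import *
np.set_printoptions(precision=4,suppress=True)
for n in"ts":
    r=dict(np.load(n+"_r.npz"));lit=r["lit"]
    k=lit&(r["nn"]>.066)&(r["nn"]<.088)
    print(n); 
    print(np.histogram(r["b"][k],bins=np.arange(-.12,.121,.008)))
    for lo,hi in((-.11,-.04),(-.04,.03),(.03,.11)):
        q=k&(r["b"]>lo)&(r["b"]<hi); q2=lit&(abs(r["nn"]-.057)<.006)&(r["b"]>lo)&(r["b"]<hi)
        print("n",np.median(r["nn"][q]),np.median(r["nn"][q2]),"b",np.percentile(r["b"][q],[2,50,98]),"up",np.percentile(r["up"][q],[2,50,98]))
E
```

```text
t
(array([  3,  19,  19,  11,  78, 164, 167, 166, 142,  11,  12,  12,  11,
        77, 102,  98, 102,  57,  11,  13,  10,  14,  83, 151,  95,  10,
        10,  14,  17,   6]), array([-0.12 , -0.112, -0.104, -0.096, -0.088, -0.08 , -0.072, -0.064,
       -0.056, -0.048, -0.04 , -0.032, -0.024, -0.016, -0.008,  0.   ,
        0.008,  0.016,  0.024,  0.032,  0.04 ,  0.048,  0.056,  0.064,
        0.072,  0.08 ,  0.088,  0.096,  0.104,  0.112,  0.12 ]))
n 0.07646996849433899 0.055244103561995994 b [-0.1038 -0.0675 -0.0495] up [-0.0088  0.0363  0.0843]
n 0.07637708488105595 0.05549018787962241 b [-0.0329  0.0021  0.023 ] up [-0.0093  0.0181  0.0477]
n 0.07108158929197475 0.055530561585332254 b [0.0357 0.0683 0.1059] up [-0.0096  0.0253  0.083 ]
s
(array([  1,  16,  59,   6,  24,  97,  94,  84, 159,   7,   6,   7,   5,
        32,  62,  59,  62,  97,   6,   2,  14,  16,  53, 133, 148,  17,
        15,  29,  69,  13]), array([-0.12 , -0.112, -0.104, -0.096, -0.088, -0.08 , -0.072, -0.064,
       -0.056, -0.048, -0.04 , -0.032, -0.024, -0.016, -0.008,  0.   ,
        0.008,  0.016,  0.024,  0.032,  0.04 ,  0.048,  0.056,  0.064,
        0.072,  0.08 ,  0.088,  0.096,  0.104,  0.112,  0.12 ]))
n 0.07931770403865594 0.05822228609481643 b [-0.1047 -0.0654 -0.0482] up [-0.006   0.0591  0.1625]
n 0.07875437714840905 0.058285823783279185 b [-0.0309  0.0072  0.0222] up [-0.0068  0.0341  0.0503]
n 0.07334475766009693 0.05822372998822233 b [0.0448 0.0728 0.108 ] up [-0.0076  0.032   0.162 ]
```

```bash
cat >> h.py <<'E'
from scipy.spatial.transform import Rotation as Ro
def delta(p,R=None):
    from rig import status
    o=status.get_obs();T=o["tcp_rot"]
    R=T if R is None else R
    print("t",o["clock"],"pos",o["ee_pos"].round(4),"F",o["ft_force"].round(1),"gap",round(o["finger_gap"],3),"q",o["qpos"].round(2))
    print("slide cm",((T.T@(np.asarray(p)-o["ee_pos"]))*100).round(2),"twist",Ro.from_matrix(T.T@R).as_rotvec().round(3),"slide after twist",((R.T@(np.asarray(p)-o["ee_pos"]))*100).round(2))
def Rdown(ydir):
    y=np.array([*ydir,0.]);y/=np.linalg.norm(y);z=np.array([0,0,-1.]);return np.stack([np.cross(y,z),y,z],1)
XR=np.array([.019,.9998]);D=np.array([.9998,-.019])
n=np.array([*(-.5*XR),.866])
Rcase=np.stack([np.cross([*D,0],-n),[*D,0],-n],1)
mid=np.array([.4465,.343,.078])
# TCP 8.5mm below case mid along -n (tip 2.5 above plate)
case_tcp=mid-.0085*n-.006*np.array([*(.866*XR),.5])
E
python3 - <<'E'
from h import *
print(case_tcp,Rcase)
delta(case_tcp+.15*n,Rdown(D)); delta(case_tcp+.15*n,Rcase)
E
```

```text
[0.44648203 0.34205419 0.067639  ] [[ 0.016454    0.9998      0.0095    ]
 [ 0.8658268  -0.019       0.4999    ]
 [ 0.49998052  0.         -0.866     ]]
t 0.1 pos [0.2499 0.5995 0.2304] F [ 1.1  0.3 -0. ] gap 1.0 q [-1.22  0.47 -0.01  1.6   0.01  1.07 -0.06]
slide cm [-30.8  -23.17   3.33] twist [-1.000e-03  1.000e-03  1.195e+00] slide after twist [-32.87  20.15   3.29]
t 0.1 pos [0.2499 0.5995 0.2304] F [ 1.1  0.3 -0. ] gap 1.0 q [-1.22  0.47 -0.01  1.6   0.01  1.07 -0.06]
slide cm [-30.8  -23.17   3.33] twist [-0.314  0.46   1.166] slide after twist [-30.1   20.15 -13.59]
```

>>> drive_tool(
  claw=[1, 1, 1, 1, 1, 1, 1, 1, 0.56, 0.56, 0.56, 0.56, 0.56, 0.56, 0.56, 0.56, 0.56, 0.56, 0.56],
  slide=[
    [0, 0, -1.5],
    [0, 0, -1.5],
    [0, 0, -1.5],
    [0, 0, -1.5],
    [0, 0, -1.5],
    [0, 0, -1.5],
    [0, 0, -1.5],
    [0, 0, -1.5],
    [-3.3, 2, 0],
    [-3.3, 2, 0],
    [-3.3, 2, 0],
    [-3.3, 2, 0],
    [-3.3, 2, 0],
    [-3.3, 2, 0],
    [-3.3, 2, 0],
    [-3.3, 2, 0],
    [-3.3, 2, 0],
    [-3.3, 2, 0],
    [0, 0, 0],
  ],
  twist=[
    [0, 0, 0.15],
    [0, 0, 0.15],
    [0, 0, 0.15],
    [0, 0, 0.15],
    [0, 0, 0.15],
    [0, 0, 0.15],
    [0, 0, 0.15],
    [0, 0, 0.145],
    [0, 0, 0],
    [0, 0, 0],
    [0, 0, 0],
    [0, 0, 0],
    [0, 0, 0],
    [0, 0, 0],
    [0, 0, 0],
    [0, 0, 0],
    [0, 0, 0],
    [0, 0, 0],
    [0, 0, 0],
  ],
)

```text
clock: 2.48
ee_pos: [0.4452, 0.263, 0.3513]
tcp_rot: [[0.025, 1.0, 0.0], [1.0, -0.025, -0.001], [-0.001, 0.0, -1.0]]
ft_force: [0.5, -0.7, -0.5]
finger_gap: 0.56
```

```bash
python3 - <<'E'
from h import *
delta(case_tcp+.15*n,Rcase)
E
```

```text
t 2.475 pos [0.4452 0.263  0.3513] F [ 0.5 -0.7 -0.5] gap 0.56 q [-0.99  0.13  0.43  1.8  -0.06  1.23 -0.56]
slide cm [ 0.42 -0.03 15.38] twist [ 0.002  0.524 -0.006] slide after twist [-7.33 -0.02 13.52]
```

>>> drive_tool(
  claw=[0.56, 0.56, 0.56, 0.56, 0.56, 0.56, 0.56, 0.56, 0.56, 0.56, 0.56, 0.56],
  slide=[
    [0, 0, 0],
    [0, 0, 0],
    [0, 0, 0],
    [0, 0, 0],
    [0, 0, 0],
    [-1.45, 0, 2.7],
    [-1.45, 0, 2.7],
    [-1.45, 0, 2.7],
    [-1.45, 0, 2.7],
    [-1.45, 0, 2.7],
    [0, 0, 0],
    [0, 0, 0],
  ],
  twist=[
    [0, 0.105, 0],
    [0, 0.105, 0],
    [0, 0.105, 0],
    [0, 0.105, 0],
    [0, 0.104, 0],
    [0, 0, 0],
    [0, 0, 0],
    [0, 0, 0],
    [0, 0, 0],
    [0, 0, 0],
    [0, 0, 0],
    [0, 0, 0],
  ],
)

```text
clock: 3.98
ee_pos: [0.4442, 0.2715, 0.199]
tcp_rot: [[0.016, 1.0, 0.01], [0.865, -0.019, 0.501], [0.501, 0.001, -0.866]]
ft_force: [-0.3, 0.7, 1.2]
finger_gap: 0.555
```

```bash
python3 - <<'E'
from h import *
from rig import get_image
delta(case_tcp,Rcase)
for n in("scene","top"):
    d=get_image(n); np.savez(f"{n}1.npz",**d)
    crop(d,*((380,580,200,440) if n=="scene" else (60,290,180,360)),3,f"pics/{n}1.png")
E
```

```text
t 3.975 pos [0.4442 0.2715 0.199 ] F [-0.3  0.7  1.2] gap 0.555 q [-0.75  0.26  0.48  2.15 -0.91  0.82  0.36]
slide cm [-0.48  0.09 14.9 ] twist [ 0.    -0.001  0.001] slide after twist [-0.46  0.1  14.9 ]
```

View pics/top1.png

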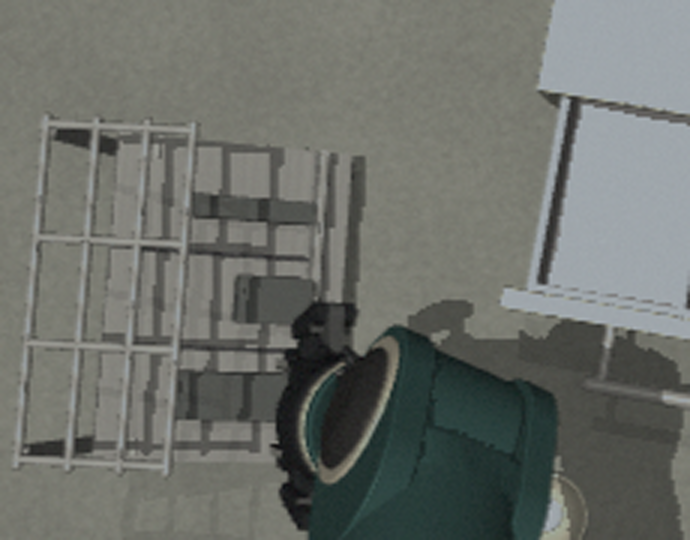

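View pics/scene1.png

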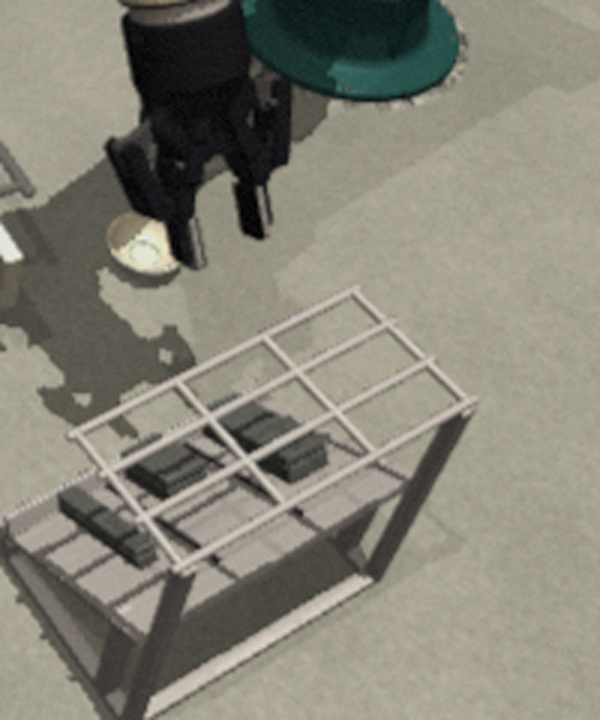

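>>> drive_tool(
  claw=[0.56, 0.56, 0.56, 0.56, 0.56, 0.56, 0.56, 0.56],
  slide=[
    [-0.47, 0.1, 2],
    [0, 0, 2.4],
    [0, 0, 2.4],
    [0, 0, 2.4],
    [0, 0, 1.8],
    [0, 0, 1],
    [0, 0, 0],
    [0, 0, 0],
  ],
  twist=[
    [0, 0, 0],
    [0, 0, 0],
    [0, 0, 0],
    [0, 0, 0],
    [0, 0, 0],
    [0, 0, 0],
    [0, 0, 0],
    [0, 0, 0],
  ],
)

```text
clock: 5.08
ee_pos: [0.4465, 0.3268, 0.0927]
tcp_rot: [[0.016, 1.0, 0.011], [0.865, -0.02, 0.501], [0.501, 0.001, -0.865]]
ft_force: [0.4, -0.1, 0.2]
finger_gap: 0.56
```

```bash
python3 - <<'E'
from h import *
from rig import get_image
delta(case_tcp,Rcase)
for n in("scene","top"):
    d=get_image(n); np.savez(f"{n}1.npz",**d)
    crop(d,*((380,560,270,430) if n=="scene" else (60,290,180,360)),4 if n=="scene" else 3,f"pics/{n}2.png")
E
```

```text
t 5.075 pos [0.4465 0.3268 0.0927] F [ 0.4 -0.1  0.2] gap 0.56 q [-0.72  0.48  0.34  2.16 -1.23  0.67  0.61]
slide cm [ 0.06 -0.04  2.94] twist [ 0.001 -0.001  0.   ] slide after twist [ 0.07 -0.03  2.94]
```

View pics/scene2.png

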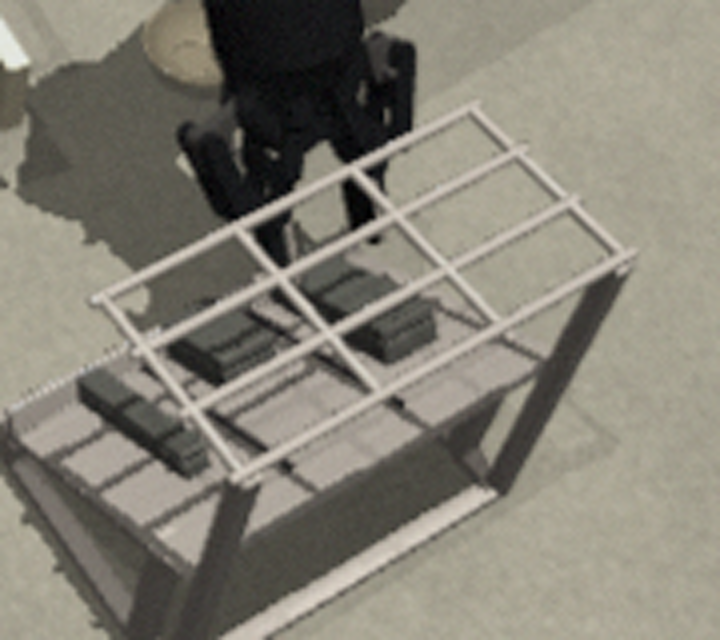

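View pics/top2.png

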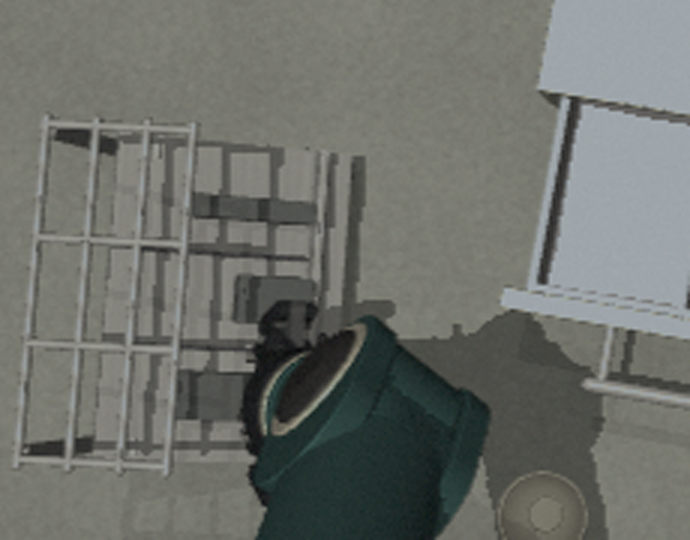

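>>> drive_tool(
  claw=[0.56, 0.56, 0.56, 0.56],
  slide=[
    [0.06, 0, 0.7],
    [0, 0, 0.8],
    [0, 0, 0],
    [0, 0, 0],
  ],
  twist=[
    [0, 0, 0],
    [0, 0, 0],
    [0, 0, 0],
    [0, 0, 0],
  ],
)

```text
clock: 5.68
ee_pos: [0.4461, 0.3348, 0.079]
tcp_rot: [[0.017, 1.0, 0.009], [0.866, -0.019, 0.5], [0.5, -0.0, -0.866]]
ft_force: [0.4, -0.2, 0.8]
finger_gap: 0.56
```

```bash
python3 - <<'E'
from h import *
delta(case_tcp,Rcase)
E
```

```text
t 5.675 pos [0.4461 0.3348 0.079 ] F [ 0.4 -0.2  0.8] gap 0.56 q [-0.69  0.51  0.29  2.16 -1.25  0.64  0.63]
slide cm [0.06 0.03 1.35] twist [-0. -0. -0.] slide after twist [0.06 0.03 1.35]
```

>>> drive_tool(
  claw=[0.56, 0.56, 0.56, 0.56],
  slide=[
    [0.05, 0.03, 0.5],
    [0, 0, 0.5],
    [0, 0, 0.3],
    [0, 0, 0],
  ],
  twist=[
    [0, 0, 0],
    [0, 0, 0],
    [0, 0, 0],
    [0, 0, 0],
  ],
)

```text
clock: 6.18
ee_pos: [0.4464, 0.3419, 0.0679]
tcp_rot: [[0.017, 1.0, 0.009], [0.866, -0.019, 0.5], [0.5, -0.001, -0.866]]
ft_force: [0.3, -0.4, -0.0]
finger_gap: 0.563
```

```bash
python3 - <<'E'
from h import *
from rig import get_image
delta(case_tcp,Rcase)
for n in("scene",):
    d=get_image(n); crop(d,380,560,270,430,4,f"pics/{n}3.png")
E
```

```text
t 6.175 pos [0.4464 0.3419 0.0679] F [ 0.3 -0.4 -0. ] gap 0.563 q [-0.65  0.53  0.22  2.15 -1.27  0.6   0.64]
slide cm [0.   0.01 0.03] twist [-0. -0. -0.] slide after twist [0.   0.01 0.03]
```

View pics/scene3.png

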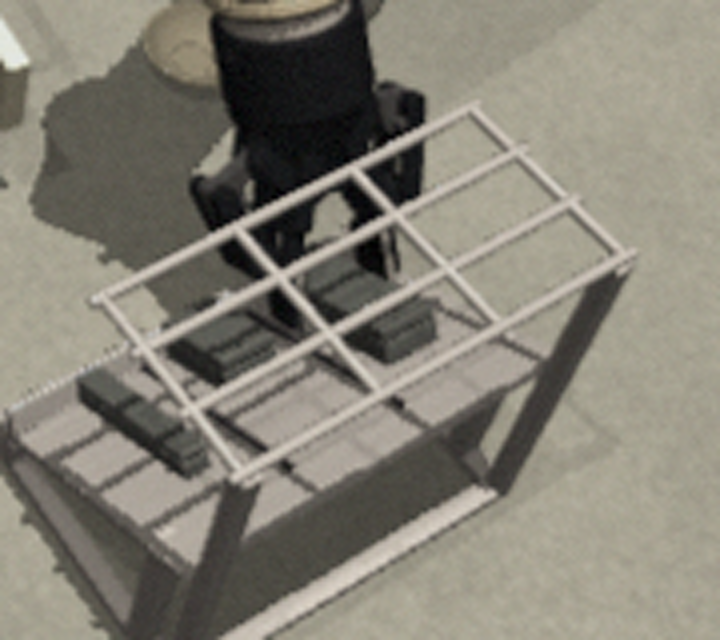

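>>> drive_tool(
  claw=[0.3, 0.2, 0.2, 0.2, 0.2],
  slide=[
    [0, 0, 0],
    [0, 0, 0],
    [0, 0, 0],
    [0, 0, 0],
    [0, 0, 0],
  ],
  twist=[
    [0, 0, 0],
    [0, 0, 0],
    [0, 0, 0],
    [0, 0, 0],
    [0, 0, 0],
  ],
  force=45,
)

```text
clock: 6.85
ee_pos: [0.4466, 0.3417, 0.0684]
tcp_rot: [[0.017, 1.0, 0.01], [0.866, -0.019, 0.5], [0.5, 0.0, -0.866]]
ft_force: [-1.9, -4.4, 5.6]
finger_gap: 0.388
```

>>> drive_tool(
  claw=[0.2, 0.2, 0.2, 0.2, 0.2, 0.2, 0.2, 0.2],
  slide=[
    [0, 0, -0.6],
    [0, 0, -1.5],
    [0, 0, -2.5],
    [0, 0, -2.5],
    [0, 0, -2.5],
    [0, 0, -2.5],
    [0, 0, -2.5],
    [0, 0, 0],
  ],
  twist=[
    [0, 0, 0],
    [0, 0, 0],
    [0, 0, 0],
    [0, 0, 0],
    [0, 0, 0],
    [0, 0, 0],
    [0, 0, 0],
    [0, 0, 0],
  ],
)

```text
clock: 7.85
ee_pos: [0.4461, 0.2684, 0.1959]
tcp_rot: [[0.016, 1.0, 0.013], [0.865, -0.02, 0.501], [0.501, 0.003, -0.865]]
ft_force: [-0.2, 0.4, -2.8]
finger_gap: 0.386
```

```bash
cat >> h.py <<'E'
psi=np.radians(-7.95)
U=np.array([np.cos(psi),np.sin(psi)]);V=np.array([-U[1],U[0]])
E
python3 - <<'E'
from h import *
from rig import get_image
# cabinet: panel inner face pos q from front ; fit from t0
F=np.array([.6497,.0084])
for nm in("top0.npz","scene0.npz"):
    d=load(nm);c=cloud(d).reshape(-1,3); a=(c[:,:2]-F)@U;b=(c[:,:2]-F)@V;z=c[:,2]
    for zz in(.111,):
        m=(a>-.22)&(a<-.02)&(abs(b)<.13)&(z>.112)&(z<.135); print(nm,"panel top",m.sum(),np.percentile(a[m],[2,10,50,90,98]).round(4),np.median(z[m]))
        m=(a>-.22)&(a<-.155)&(abs(b)<.08)&(z>.09)&(z<.115); print("bar",m.sum(),np.percentile(a[m],[5,25,50,75,95]).round(4),np.percentile(b[m],[2,98]))
    m=(abs(z-.128)<.008)&(a>-.02)&(a<.25)&(abs(b)<.2); print("top a,b",np.percentile(a[m],[.5,99.5]).round(4),np.percentile(b[m],[.5,99.5]).round(4))
    m=(abs(z-.067)<.008)&(a>-.15)&(a<0)&(abs(b)<.12); print("floor hist b",np.histogram(b[m],bins=np.arange(-.115,.116,.005)));print("floor a",np.percentile(a[m],[.5,99.5]))
from rig import status
delta([0,0,0],Rdown(V))
d=get_image("scene"); crop(d,340,560,150,400,2.7,"pics/scene4.png")
E
```

```text
top0.npz panel top 895 [-0.1532 -0.1518 -0.1451 -0.1366 -0.0605] 0.1150146797696245
bar 418 [-0.2001 -0.1969 -0.193  -0.1842 -0.1613] [-0.05602296  0.05460353]
top a,b [-1.000e-04  2.275e-01] [-0.1248  0.1226]
floor hist b (array([  1,   0,  95, 137, 138, 139, 137, 136, 134, 132, 136, 137, 133,
       137, 135, 133, 138, 137, 137, 134, 138, 135,  63,   0, 102, 130,
       135, 133, 141, 136, 136, 137, 135, 133, 137, 133, 136, 138, 135,
       134, 137, 137, 125, 116,   0,   0]), array([-1.15000000e-01, -1.10000000e-01, -1.05000000e-01, -1.00000000e-01,
       -9.50000000e-02, -9.00000000e-02, -8.50000000e-02, -8.00000000e-02,
       -7.50000000e-02, -7.00000000e-02, -6.50000000e-02, -6.00000000e-02,
       -5.50000000e-02, -5.00000000e-02, -4.50000000e-02, -4.00000000e-02,
       -3.50000000e-02, -3.00000000e-02, -2.50000000e-02, -2.00000000e-02,
       -1.50000000e-02, -1.00000000e-02, -5.00000000e-03,  9.71445147e-17,
        5.00000000e-03,  1.00000000e-02,  1.50000000e-02,  2.00000000e-02,
        2.50000000e-02,  3.00000000e-02,  3.50000000e-02,  4.00000000e-02,
        4.500000
[... 1211 characters left out ...]
03,  9.71445147e-17,
        5.00000000e-03,  1.00000000e-02,  1.50000000e-02,  2.00000000e-02,
        2.50000000e-02,  3.00000000e-02,  3.50000000e-02,  4.00000000e-02,
        4.50000000e-02,  5.00000000e-02,  5.50000000e-02,  6.00000000e-02,
        6.50000000e-02,  7.00000000e-02,  7.50000000e-02,  8.00000000e-02,
        8.50000000e-02,  9.00000000e-02,  9.50000000e-02,  1.00000000e-01,
        1.05000000e-01,  1.10000000e-01,  1.15000000e-01]))
floor a [-0.13794461 -0.01461312]
t 7.85 pos [0.4461 0.2684 0.1959] F [-0.2  0.4 -2.8] gap 0.386 q [-0.67  0.26  0.4   2.15 -0.9   0.8   0.35]
slide cm [-33.77 -44.11   2.93] twist [ 0.383 -0.426 -1.416] slide after twist [ 40.46 -32.75  19.59]
```

View pics/scene4.png

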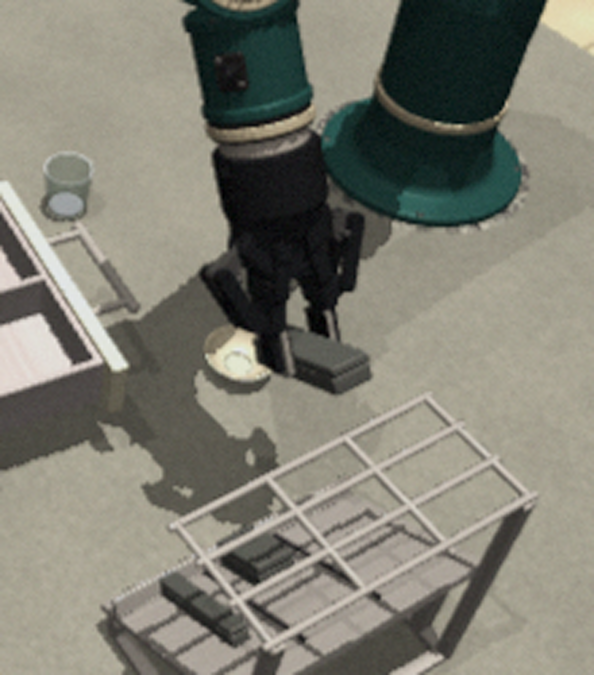

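>>> drive_tool(
  claw=[0.2, 0.2, 0.2, 0.2, 0.2, 0.2, 0.2, 0.2, 0.2, 0.2, 0.2, 0.2, 0.2, 0.2, 0.2],
  slide=[
    [0, 0, -1.5],
    [0, 0, -1.5],
    [0, 0, -1.5],
    [0, 0, -1.5],
    [0, 0, -1.5],
    [0, 0, 0],
    [0, 0, 0],
    [0, 0, 0],
    [0, 0, 0],
    [0, 0, 0],
    [0, 0, 0],
    [0, 0, 0],
    [0, 0, 0],
    [0, 0, 0],
    [0, 0, 0],
  ],
  twist=[
    [0, -0.105, 0],
    [0, -0.105, 0],
    [0, -0.105, 0],
    [0, -0.105, 0],
    [0, -0.104, 0],
    [0, 0, -0.161],
    [0, 0, -0.161],
    [0, 0, -0.161],
    [0, 0, -0.161],
    [0, 0, -0.161],
    [0, 0, -0.161],
    [0, 0, -0.161],
    [0, 0, -0.161],
    [0, 0, -0.161],
    [0, 0, 0],
  ],
)

```text
clock: 9.78
ee_pos: [0.4437, 0.2465, 0.2637]
tcp_rot: [[-0.99, 0.141, -0.002], [0.141, 0.99, -0.001], [0.002, -0.001, -1.0]]
ft_force: [0.7, 0.0, -1.2]
finger_gap: 0.387
```

```bash
cat >> h.py <<'E'
F=np.array([.6497,.0084])
mid_t=F-.0785*U+.053*V
ct=mid_t-.006*U
E
python3 - <<'E'
from h import *
print(ct)
delta([*ct,.24],Rdown(V))
E
```

```text
[0.57334249 0.07257772]
t 9.775 pos [0.4437 0.2465 0.2637] F [ 0.7  0.  -1.2] gap 0.387 q [-0.86  0.19  0.33  1.93 -0.07  1.04  0.93]
slide cm [-15.29 -15.39   2.36] twist [-0.001 -0.002 -0.003] slide after twist [-15.25 -15.43   2.37]
```

>>> drive_tool(
  claw=[0.2, 0.2, 0.2, 0.2, 0.2, 0.2, 0.2, 0.2, 0.2],
  slide=[
    [-1.2, -1.1, 0],
    [-2.3, -2.2, 0],
    [-3, -2.8, 0],
    [-3, -2.8, 0],
    [-3, -2.8, 0.8],
    [-2.6, -2.4, 0.8],
    [-1.4, -1.3, 0.8],
    [0, 0, 0],
    [0, 0, 0],
  ],
  twist=[
    [0, 0, 0],
    [0, 0, 0],
    [0, 0, 0],
    [0, 0, 0],
    [0, 0, 0],
    [0, 0, 0],
    [0, 0, 0],
    [0, 0, 0],
    [0, 0, 0],
  ],
)

```text
clock: 10.9
ee_pos: [0.586, 0.0709, 0.2411]
tcp_rot: [[-0.99, 0.141, -0.001], [0.141, 0.99, 0.0], [0.001, 0.0, -1.0]]
ft_force: [-0.7, -0.0, -1.7]
finger_gap: 0.386
```

```bash
sed -i 's/^ct=.*/ct=mid_t+.006*U/' h.py
python3 - <<'E'
from h import *
from rig import get_image
delta([*ct,.0695],Rdown(V))
for n in("scene","top"):
    d=get_image(n); np.savez(f"{n}5.npz",**d)
    crop(d,*((190,420,170,400) if n=="scene" else (220,400,150,340)),3,f"pics/{n}5.png")
E
```

```text
t 10.9 pos [0.586  0.0709 0.2411] F [-0.7 -0.  -1.7] gap 0.386 q [-0.52  0.37  0.44  1.77 -0.18  1.04  1.41]
slide cm [ 7.000e-02 -1.000e-02  1.716e+01] twist [ 0.    -0.001 -0.002] slide after twist [ 8.000e-02 -1.000e-02  1.716e+01]
```

View pics/scene5.png

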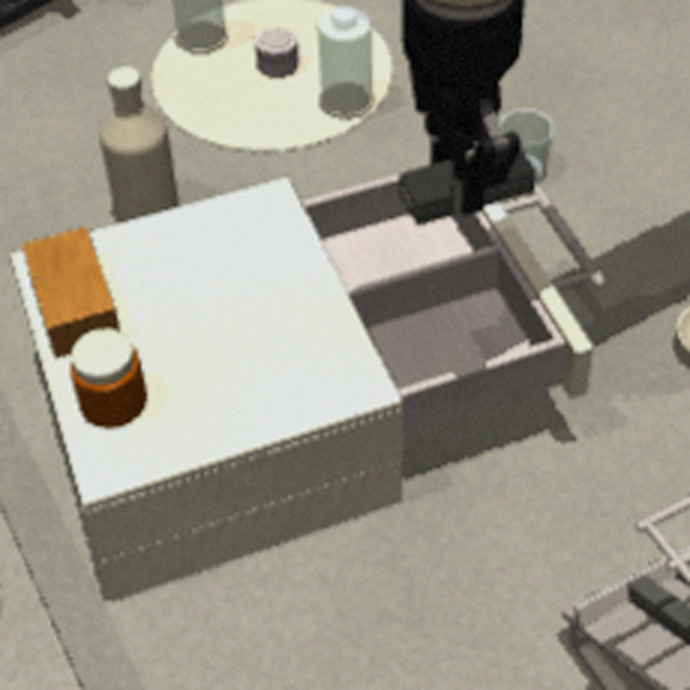

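View pics/top5.png

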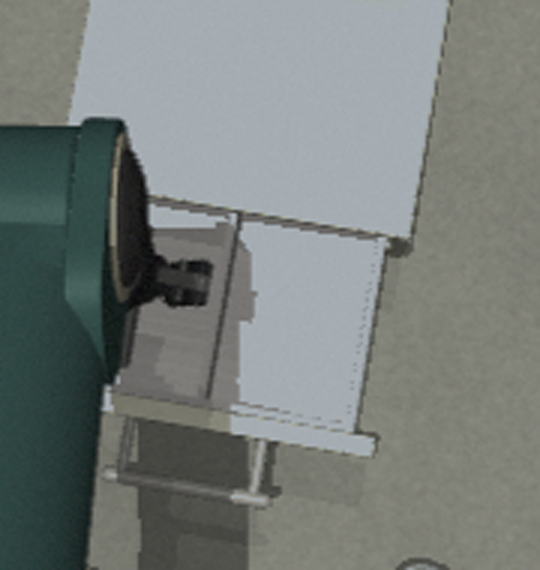

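```bash
python3 - <<'E'
from h import *
d=load("scene5.npz");c=cloud(d).reshape(-1,3); a=(c[:,:2]-F)@U;b=(c[:,:2]-F)@V;z=c[:,2]
m=(z>.225)&(z<.275)&(a>-.17)&(a<0.02)&(b>0.015)&(b<.1)
print(m.sum()); print(np.histogram(a[m],bins=np.arange(-.17,.021,.005)))
far=m&(a>-.06); print("far part a",np.percentile(a[far],[50,98,100]),"b",np.percentile(b[far],[1,50,99]),"z",np.percentile(z[far],[1,50,99]))
E
```

```text
592
(array([ 0,  0,  0,  0,  0,  0,  0,  0,  0, 14, 28, 28, 21, 21, 14, 12, 14,
        7,  7, 24, 40, 65, 66, 45, 43, 43, 44, 56,  0,  0,  0,  0,  0,  0,
        0,  0,  0,  0]), array([-1.70000000e-01, -1.65000000e-01, -1.60000000e-01, -1.55000000e-01,
       -1.50000000e-01, -1.45000000e-01, -1.40000000e-01, -1.35000000e-01,
       -1.30000000e-01, -1.25000000e-01, -1.20000000e-01, -1.15000000e-01,
       -1.10000000e-01, -1.05000000e-01, -1.00000000e-01, -9.50000000e-02,
       -9.00000000e-02, -8.50000000e-02, -8.00000000e-02, -7.50000000e-02,
       -7.00000000e-02, -6.50000000e-02, -6.00000000e-02, -5.50000000e-02,
       -5.00000000e-02, -4.50000000e-02, -4.00000000e-02, -3.50000000e-02,
       -3.00000000e-02, -2.50000000e-02, -2.00000000e-02, -1.50000000e-02,
       -1.00000000e-02, -5.00000000e-03,  1.38777878e-16,  5.00000000e-03,
        1.00000000e-02,  1.50000000e-02,  2.00000000e-02]))
far part a [-0.0454206  -0.03168448 -0.03059994] b [0.03292218 0.06162712 0.07660062] z [0.24120596 0.26030973 0.27375913]
```

>>> drive_tool(
  claw=[0.2, 0.2, 0.2, 0.2, 0.2, 0.2, 0.2, 0.2, 0.2],
  slide=[
    [-0.4, 0, 1.5],
    [0, 0, 2.5],
    [0, 0, 2.5],
    [0, 0, 2.5],
    [0, 0, 2.5],
    [0, 0, 2],
    [0, 0, 1.5],
    [0, 0, 0.7],
    [0, 0, 0],
  ],
  twist=[
    [0, 0, 0],
    [0, 0, 0],
    [0, 0, 0],
    [0, 0, 0],
    [0, 0, 0],
    [0, 0, 0],
    [0, 0, 0],
    [0, 0, 0],
    [0, 0, 0],
  ],
)

```text
clock: 12.12
ee_pos: [0.5904, 0.0697, 0.084]
tcp_rot: [[-0.99, 0.141, -0.0], [0.141, 0.99, -0.0], [0.0, -0.0, -1.0]]
ft_force: [0.3, -0.2, -1.9]
finger_gap: 0.386
```

>>> drive_tool(
  claw=[0.2, 0.2, 0.2, 0.2, 0.2],
  slide=[
    [0, 0, 0.5],
    [0, 0, 0.4],
    [0, 0, 0.2],
    [0, 0, 0.1],
    [0, 0, 0],
  ],
  twist=[
    [0, 0, 0],
    [0, 0, 0],
    [0, 0, 0],
    [0, 0, 0],
    [0, 0, 0],
  ],
)

```text
clock: 12.75
ee_pos: [0.5904, 0.0697, 0.0722]
tcp_rot: [[-0.99, 0.14, 0.0], [0.14, 0.99, 0.0], [-0.0, 0.0, -1.0]]
ft_force: [0.3, -0.1, -1.3]
finger_gap: 0.387
```

>>> drive_tool(
  claw=[0.2, 0.2, 0.2, 0.2],
  slide=[
    [0, 0, 0.15],
    [0, 0, 0.1],
    [0, 0, 0],
    [0, 0, 0],
  ],
  twist=[
    [0, 0, 0],
    [0, 0, 0],
    [0, 0, 0],
    [0, 0, 0],
  ],
)

```text
clock: 13.25
ee_pos: [0.5904, 0.0697, 0.0697]
tcp_rot: [[-0.99, 0.141, 0.0], [0.141, 0.99, -0.0], [-0.0, 0.0, -1.0]]
ft_force: [0.5, 0.6, -1.4]
finger_gap: 0.389
```

>>> drive_tool(
  claw=[0.2, 0.2, 0.2, 0.2],
  slide=[
    [0, 0, 0.1],
    [0, 0, 0.1],
    [0, 0, 0],
    [0, 0, 0],
  ],
  twist=[
    [0, 0, 0],
    [0, 0, 0],
    [0, 0, 0],
    [0, 0, 0],
  ],
)

```text
clock: 13.75
ee_pos: [0.5914, 0.0696, 0.0689]
tcp_rot: [[-0.99, 0.14, 0.002], [0.14, 0.99, 0.0], [-0.002, 0.001, -1.0]]
ft_force: [-0.4, -0.6, 6.5]
finger_gap: 0.381
```

>>> drive_tool(
  claw=[0.45, 0.55, 0.58, 0.58, 0.58, 0.58, 0.58, 0.58, 0.58, 0.58, 0.58],
  slide=[
    [0, 0, 0],
    [0, 0, 0],
    [0, 0, 0],
    [0, 0, -0.5],
    [0, 0, -1.5],
    [0, 0, -2.5],
    [0, 0, -3],
    [0, 0, -3],
    [0, 0, -3],
    [0, 0, -3],
    [0, 0, 0],
  ],
  twist=[
    [0, 0, 0],
    [0, 0, 0],
    [0, 0, 0],
    [0, 0, 0],
    [0, 0, 0],
    [0, 0, 0],
    [0, 0, 0],
    [0, 0, 0],
    [0, 0, 0],
    [0, 0, 0],
    [0, 0, 0],
  ],
)

```text
clock: 15.12
ee_pos: [0.592, 0.0698, 0.2364]
tcp_rot: [[-0.99, 0.141, 0.006], [0.141, 0.99, 0.002], [-0.006, 0.003, -1.0]]
ft_force: [-0.2, -0.1, -0.9]
finger_gap: 0.581
```

```bash
cat >> h.py <<'E'
tin=np.array([.5098,-.3918])
jd=np.array([.0816,-.169]);jd/=np.linalg.norm(jd)  # jar line
E
python3 - <<'E'
from h import *
from rig import get_image
J=np.array([-jd[1],jd[0]])
print(J); delta([*tin,.3],Rdown(J)); delta([*tin,.3],Rdown(-J))
d=get_image("scene"); np.savez("scene6.npz",**d); crop(d,190,420,170,400,3,"pics/scene6.png")
E
```

```text
[0.90052286 0.43480867]
t 15.125 pos [0.592  0.0698 0.2364] F [-0.2 -0.1 -0.9] gap 0.581 q [-0.52  0.38  0.44  1.76 -0.19  1.03  1.42]
slide cm [  1.61 -46.84  -6.49] twist [0.005 0.004 0.98 ] slide after twist [-37.99 -27.47  -6.36]
t 15.125 pos [0.592  0.0698 0.2364] F [-0.2 -0.1 -0.9] gap 0.581 q [-0.52  0.38  0.44  1.76 -0.19  1.03  1.42]
slide cm [  1.61 -46.84  -6.49] twist [-0.005  0.006 -2.162] slide after twist [37.99 27.47 -6.36]
```

View pics/scene6.png

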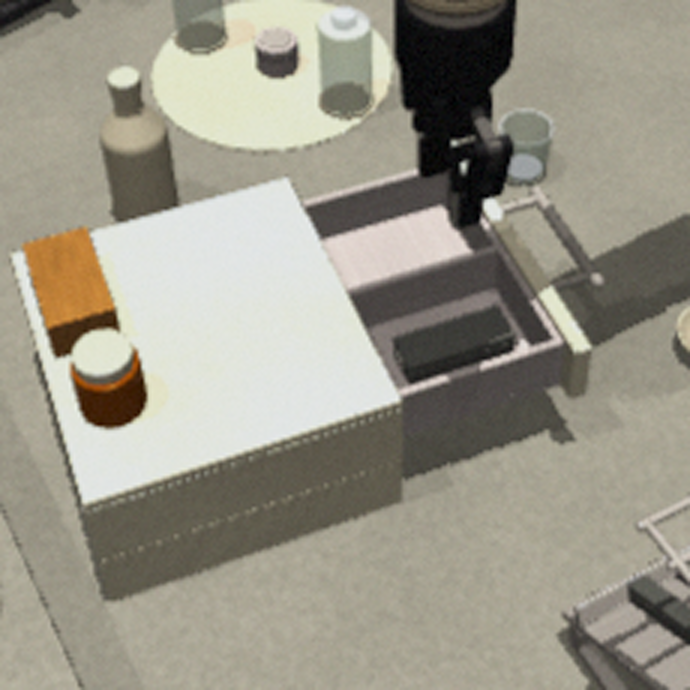

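>>> drive_tool(
  claw=[0.58, 0.58, 0.58, 0.58, 0.58, 0.58, 0.58, 0.85, 0.85, 0.85, 0.85, 0.85, 0.85, 0.85, 0.85, 0.85, 0.85, 0.85, 0.85, 0.85],
  slide=[
    [0, 0, -1],
    [0, 0, -1],
    [0, 0, -1],
    [0, 0, -1],
    [0, 0, -1],
    [0, 0, -1],
    [0, 0, 0],
    [-2, -1.5, 0],
    [-3.6, -2.6, 0],
    [-3.6, -2.6, 0],
    [-3.6, -2.6, 0],
    [-3.6, -2.6, 0],
    [-3.6, -2.6, 0],
    [-3.6, -2.6, 0],
    [-3.6, -2.6, 0],
    [-3.6, -2.6, 0],
    [-3.6, -2.6, 0],
    [-2.4, -1.7, 0],
    [-1.2, -0.9, 0],
    [0, 0, 0],
  ],
  twist=[
    [0, 0, 0.14],
    [0, 0, 0.14],
    [0, 0, 0.14],
    [0, 0, 0.14],
    [0, 0, 0.14],
    [0, 0, 0.14],
    [0, 0, 0.14],
    [0, 0, 0],
    [0, 0, 0],
    [0, 0, 0],
    [0, 0, 0],
    [0, 0, 0],
    [0, 0, 0],
    [0, 0, 0],
    [0, 0, 0],
    [0, 0, 0],
    [0, 0, 0],
    [0, 0, 0],
    [0, 0, 0],
    [0, 0, 0],
  ],
)

```text
clock: 17.68
ee_pos: [0.5073, -0.3923, 0.292]
tcp_rot: [[-0.433, 0.901, -0.001], [0.901, 0.433, 0.001], [0.001, -0.001, -1.0]]
ft_force: [0.0, 0.8, -0.4]
finger_gap: 0.852
```

```bash
python3 - <<'E'
from h import *
from rig import get_image
J=np.array([-jd[1],jd[0]])
delta([*tin,.009],Rdown(J))
d=get_image("scene"); crop(d,190,420,100,330,3,"pics/scene7.png")
d=get_image("top"); crop(d,400,560,200,360,4,"pics/top7.png")
E
```

```text
t 17.675 pos [ 0.5073 -0.3923  0.292 ] F [ 0.   0.8 -0.4] gap 0.852 q [ 0.06  0.47  0.77  1.6  -0.35  1.21  1.35]
slide cm [-0.09  0.27 28.3 ] twist [-0.001 -0.001 -0.001] slide after twist [-0.06  0.24 28.3 ]
```

View pics/scene7.png

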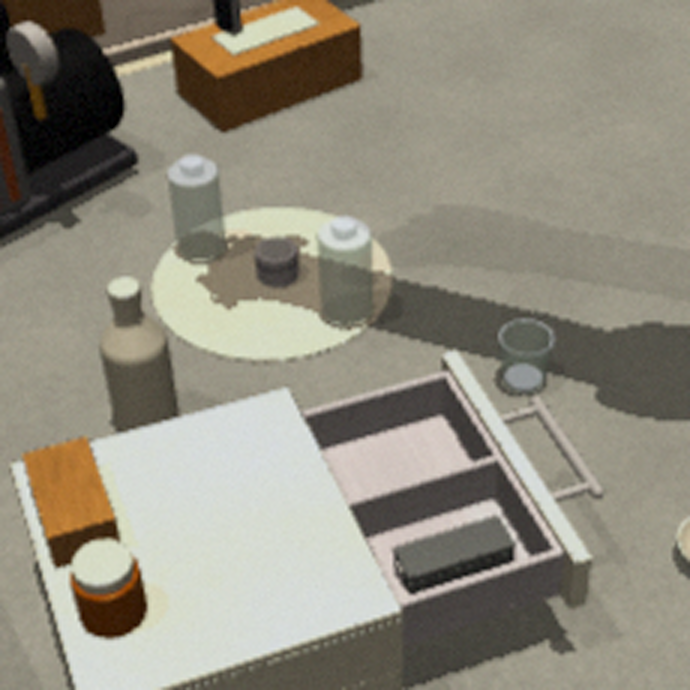

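View pics/top7.png

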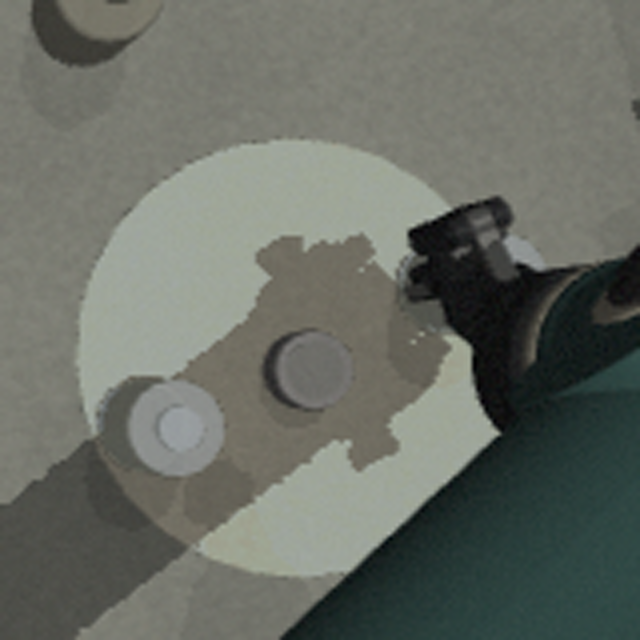

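>>> drive_tool(
  claw=[0.85, 0.85, 0.85, 0.85, 0.85, 0.85, 0.85, 0.85, 0.85, 0.85],
  slide=[
    [-0.08, 0.26, 2],
    [0, 0, 3],
    [0, 0, 3],
    [0, 0, 3],
    [0, 0, 3],
    [0, 0, 3],
    [0, 0, 2.5],
    [0, 0, 1.5],
    [0, 0, 0],
    [0, 0, 0],
  ],
  twist=[
    [0, 0, 0],
    [0, 0, 0],
    [0, 0, 0],
    [0, 0, 0],
    [0, 0, 0],
    [0, 0, 0],
    [0, 0, 0],
    [0, 0, 0],
    [0, 0, 0],
    [0, 0, 0],
  ],
)

```text
clock: 19.02
ee_pos: [0.5112, -0.3919, 0.0834]
tcp_rot: [[-0.435, 0.9, 0.001], [0.9, 0.435, -0.001], [-0.001, 0.001, -1.0]]
ft_force: [-0.4, 0.1, -0.3]
finger_gap: 0.854
```

```bash
python3 - <<'E'
from h import *
from rig import get_image
J=np.array([-jd[1],jd[0]])
delta([*tin,.009],Rdown(J))
d=get_image("scene"); crop(d,210,350,110,230,5,"pics/scene8.png")
d=get_image("top"); crop(d,400,560,200,360,4,"pics/top8.png")
E
```

```text
t 19.025 pos [ 0.5112 -0.3919  0.0834] F [-0.4  0.1 -0.3] gap 0.854 q [ 0.16  0.71  0.63  1.75 -0.53  0.86  1.48]
slide cm [ 0.08 -0.12  7.44] twist [0.001 0.001 0.   ] slide after twist [ 0.07 -0.12  7.44]
```

View pics/scene8.png

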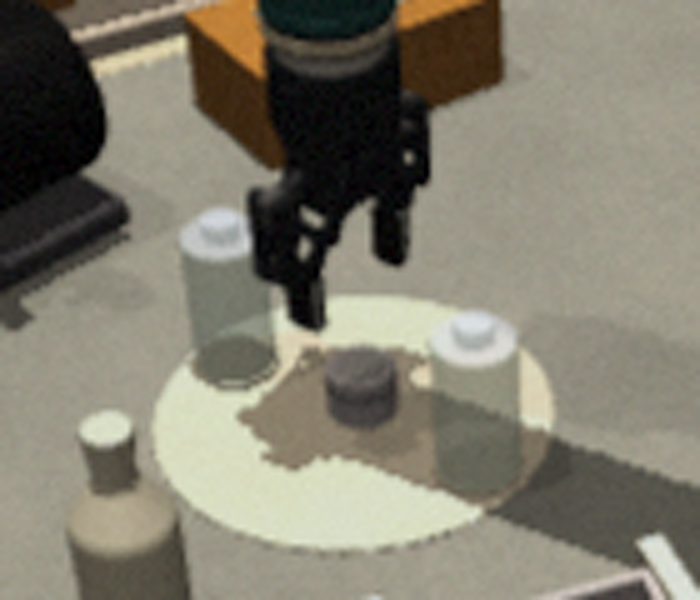

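View pics/top8.png

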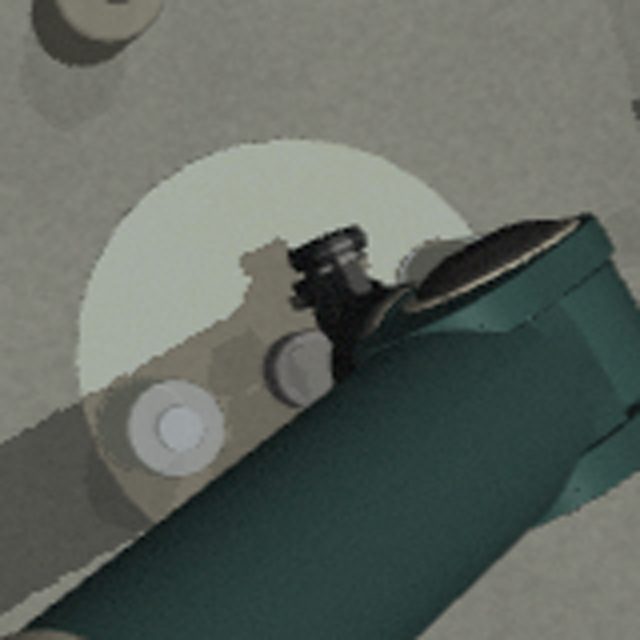

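>>> drive_tool(
  claw=[0.85, 0.85, 0.85, 0.85, 0.85, 0.85, 0.85],
  slide=[
    [0.08, -0.12, 1.5],
    [0, 0, 1.8],
    [0, 0, 1.5],
    [0, 0, 1],
    [0, 0, 0.6],
    [0, 0, 0],
    [0, 0, 0],
  ],
  twist=[
    [0, 0, 0],
    [0, 0, 0],
    [0, 0, 0],
    [0, 0, 0],
    [0, 0, 0],
    [0, 0, 0],
    [0, 0, 0],
  ],
)

```text
clock: 20.0
ee_pos: [0.5095, -0.3917, 0.0191]
tcp_rot: [[-0.435, 0.9, 0.001], [0.9, 0.435, -0.0], [-0.001, 0.0, -1.0]]
ft_force: [0.7, -0.0, 0.3]
finger_gap: 0.85
```

```bash
python3 - <<'E'
from h import *
from rig import get_image
J=np.array([-jd[1],jd[0]])
delta([*tin,.009],Rdown(J))
d=get_image("scene"); crop(d,210,350,110,230,5,"pics/scene9.png")
E
```

```text
t 20.0 pos [ 0.5095 -0.3917  0.0191] F [ 0.7 -0.   0.3] gap 0.85 q [ 0.2   0.79  0.57  1.77 -0.59  0.76  1.53]
slide cm [-0.02  0.02  1.01] twist [0.    0.001 0.   ] slide after twist [-0.02  0.02  1.01]
```

View pics/scene9.png

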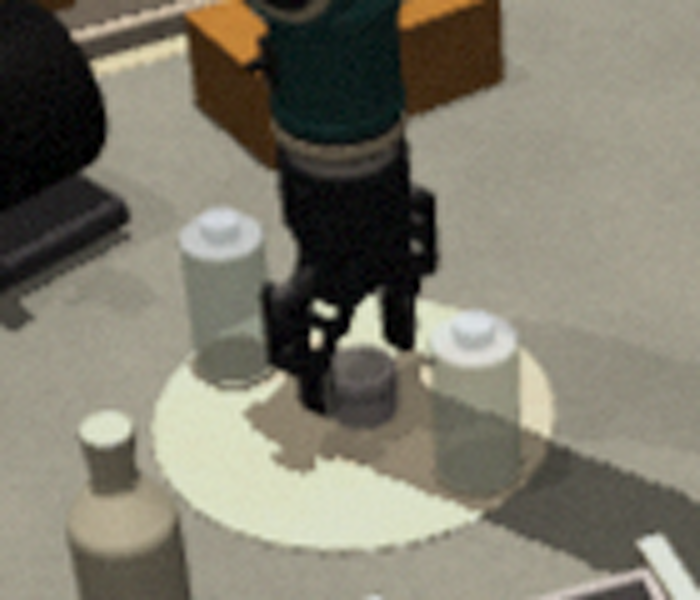

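>>> drive_tool(
  claw=[0.85, 0.85, 0.7, 0.6, 0.5, 0.4, 0.4, 0.4, 0.4],
  slide=[
    [0, 0, 0.5],
    [0, 0, 0.3],
    [0, 0, 0],
    [0, 0, 0],
    [0, 0, 0],
    [0, 0, 0],
    [0, 0, 0],
    [0, 0, 0],
    [0, 0, 0],
  ],
  twist=[
    [0, 0, 0],
    [0, 0, 0],
    [0, 0, 0],
    [0, 0, 0],
    [0, 0, 0],
    [0, 0, 0],
    [0, 0, 0],
    [0, 0, 0],
    [0, 0, 0],
  ],
  force=40,
)

```text
clock: 21.18
ee_pos: [0.5093, -0.3916, 0.011]
tcp_rot: [[-0.435, 0.901, 0.0], [0.901, 0.435, -0.0], [-0.0, 0.0, -1.0]]
ft_force: [-0.8, 1.4, 5.5]
finger_gap: 0.503
```

>>> drive_tool(
  claw=[0.4, 0.4, 0.4, 0.4, 0.4, 0.4, 0.4, 0.4, 0.4, 0.4, 0.4, 0.4, 0.4, 0.4, 0.4],
  slide=[
    [0, 0, -0.5],
    [0, 0, -1.5],
    [0, 0, -2.5],
    [0, 0, -3],
    [0, 0, -3],
    [0, 0, -3],
    [0, 0, -3],
    [0, 0, -3],
    [0, 0, -2],
    [0, 0, -1],
    [0, 0, 0],
    [0, 0, 0],
    [0, 0, 0],
    [0, 0, 0],
    [0, 0, 0],
  ],
  twist=[
    [0, 0, 0],
    [0, 0, 0],
    [0, 0, 0],
    [0, 0, 0],
    [0, 0, 0],
    [0, 0, 0],
    [0, 0, 0],
    [0, 0, 0.1],
    [0, 0, 0.1],
    [0, 0, 0.1],
    [0, 0, 0.1],
    [0, 0, 0.1],
    [0, 0, 0.09],
    [0, 0, 0],
    [0, 0, 0],
  ],
)

```text
clock: 23.05
ee_pos: [0.5092, -0.3913, 0.236]
tcp_rot: [[0.138, 0.99, 0.0], [0.99, -0.138, 0.0], [0.0, 0.0, -1.0]]
ft_force: [1.0, 0.2, -0.9]
finger_gap: 0.498
```

```bash
echo 'tt=F-.0765*U-.053*V' >>h.py; python3 - <<'E'
from h import *
from rig import get_image
print(tt);delta([*tt,.235],Rdown(U))
d=get_image("scene"); crop(d,200,400,50,250,3,"pics/scene10.png")
E
```

```text
[ 0.56660486 -0.03351   ]
t 23.05 pos [ 0.5092 -0.3913  0.236 ] F [ 1.   0.2 -0.9] gap 0.498 q [-0.01  0.57  0.89  1.66 -0.48  1.14  0.87]
slide cm [36.23  0.74  0.1 ] twist [ 0. -0.  0.] slide after twist [36.23  0.73  0.1 ]
```

View pics/scene10.png

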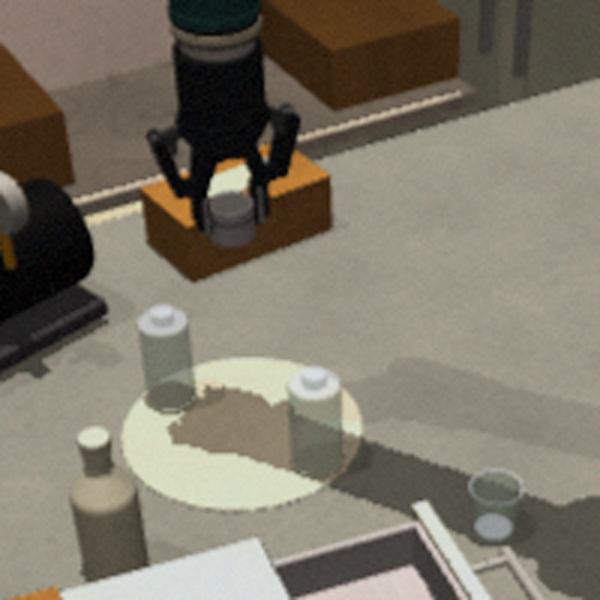

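>>> drive_tool(
  claw=[0.4, 0.4, 0.4, 0.4, 0.4, 0.4, 0.4, 0.4, 0.4, 0.4, 0.4, 0.4, 0.4, 0.4],
  slide=[
    [1.5, 0, 0],
    [3, 0, 0],
    [3.5, 0.1, 0],
    [3.5, 0.1, 0],
    [3.5, 0.1, 0],
    [3.5, 0.1, 0],
    [3.5, 0.1, 0],
    [3.5, 0.1, 0],
    [3.5, 0.1, 0],
    [3.2, 0, 0],
    [2.5, 0, 0],
    [1.5, 0, 0],
    [0, 0, 0],
    [0, 0, 0],
  ],
  twist=[
    [0, 0, 0],
    [0, 0, 0],
    [0, 0, 0],
    [0, 0, 0],
    [0, 0, 0],
    [0, 0, 0],
    [0, 0, 0],
    [0, 0, 0],
    [0, 0, 0],
    [0, 0, 0],
    [0, 0, 0],
    [0, 0, 0],
    [0, 0, 0],
    [0, 0, 0],
  ],
)

```text
clock: 24.85
ee_pos: [0.5664, -0.0351, 0.2358]
tcp_rot: [[0.141, 0.99, 0.0], [0.99, -0.141, -0.0], [-0.0, 0.0, -1.0]]
ft_force: [-0.1, 0.1, -1.3]
finger_gap: 0.503
```

```bash
python3 - <<'E'
from h import *
from rig import get_image
delta([*tt,.075],Rdown(U))
d=get_image("scene"); crop(d,190,420,170,400,3,"pics/scene11.png")
d=get_image("top"); crop(d,220,400,150,340,3,"pics/top11.png")
E
```

```text
t 24.85 pos [ 0.5664 -0.0351  0.2358] F [-0.1  0.1 -1.3] gap 0.503 q [-0.71  0.43  0.94  1.85 -0.4   1.06  0.24]
slide cm [ 1.700e-01 -1.000e-02  1.608e+01] twist [ 0.     0.    -0.003] slide after twist [ 1.600e-01 -1.000e-02  1.608e+01]
```

View pics/scene11.png

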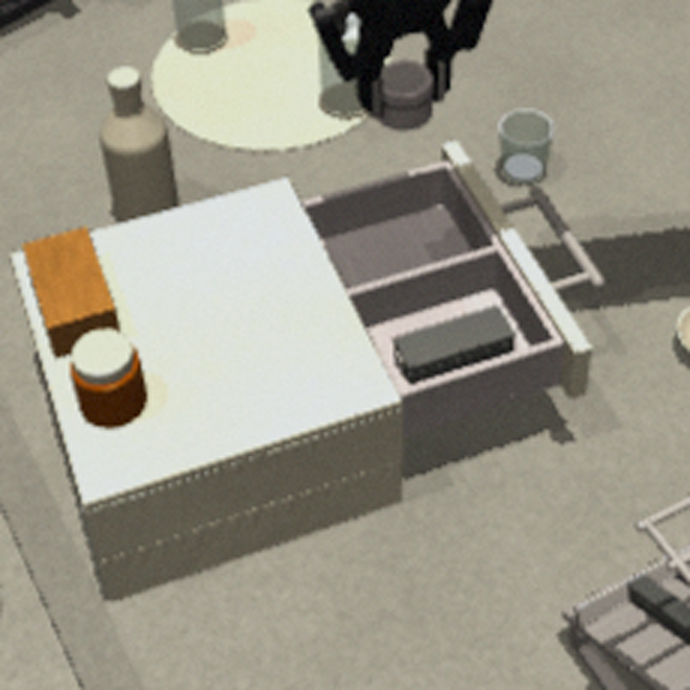

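View pics/top11.png

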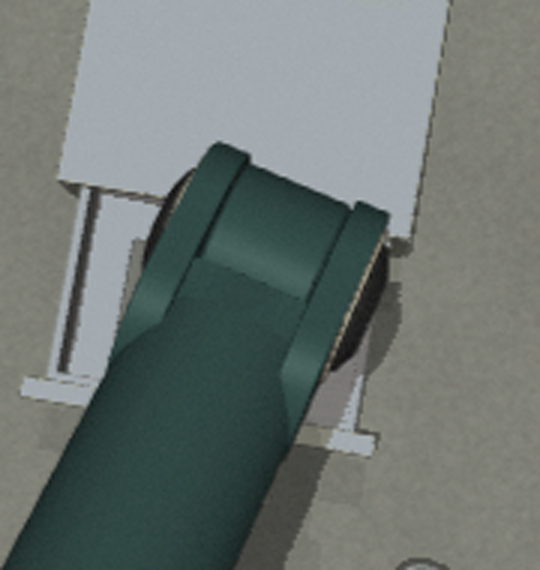

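>>> drive_tool(
  claw=[0.4, 0.4, 0.4, 0.4, 0.4, 0.4, 0.4, 0.4, 0.4, 0.4, 0.4],
  slide=[
    [0.16, 0, 1.5],
    [0, 0, 2.5],
    [0, 0, 2.5],
    [0, 0, 2.5],
    [0, 0, 2],
    [0, 0, 1.5],
    [0, 0, 1],
    [0, 0, 0.8],
    [0, 0, 0.7],
    [0, 0, 0],
    [0, 0, 0],
  ],
  twist=[
    [0, 0, 0],
    [0, 0, 0],
    [0, 0, 0],
    [0, 0, 0],
    [0, 0, 0],
    [0, 0, 0],
    [0, 0, 0],
    [0, 0, 0],
    [0, 0, 0],
    [0, 0, 0],
    [0, 0, 0],
  ],
)

```text
clock: 26.32
ee_pos: [0.5672, -0.0324, 0.086]
tcp_rot: [[0.14, 0.99, 0.001], [0.99, -0.14, 0.0], [0.0, 0.001, -1.0]]
ft_force: [0.2, -0.0, -1.5]
finger_gap: 0.501
```

```bash
python3 - <<'E'
from h import *
from rig import get_image
delta([*tt,.075],Rdown(U))
d=get_image("scene"); crop(d,190,420,170,400,3,"pics/scene12.png")
E
```

```text
t 26.325 pos [ 0.5672 -0.0324  0.086 ] F [ 0.2 -0.  -1.5] gap 0.501 q [-0.58  0.63  0.76  1.95 -0.61  0.8   0.39]
slide cm [-0.12 -0.04  1.1 ] twist [ 0.001 -0.    -0.001] slide after twist [-0.12 -0.04  1.1 ]
```

View pics/scene12.png

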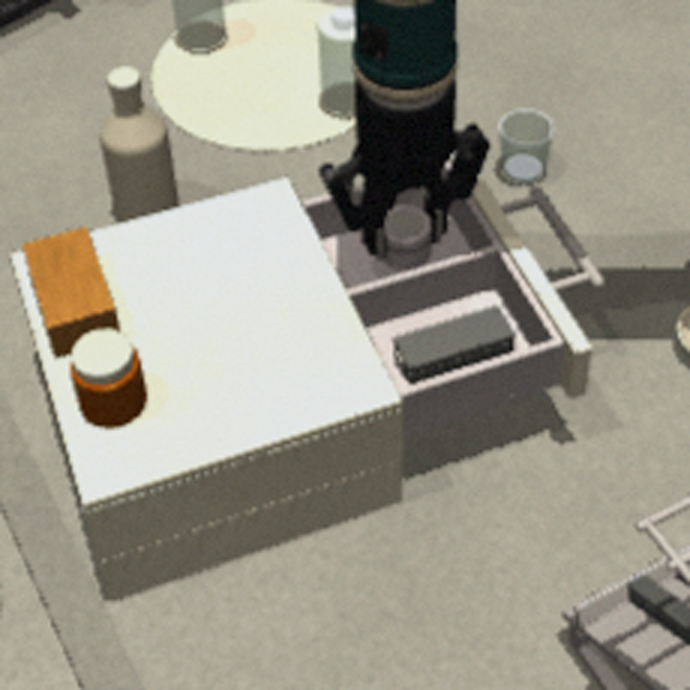

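>>> drive_tool(
  claw=[0.4, 0.4, 0.4, 0.4, 0.4],
  slide=[
    [-0.12, 0, 0.4],
    [0, 0, 0.4],
    [0, 0, 0.2],
    [0, 0, 0],
    [0, 0, 0],
  ],
  twist=[
    [0, 0, 0],
    [0, 0, 0],
    [0, 0, 0],
    [0, 0, 0],
    [0, 0, 0],
  ],
)

```text
clock: 27.0
ee_pos: [0.5668, -0.0336, 0.0757]
tcp_rot: [[0.14, 0.99, 0.0], [0.99, -0.14, -0.0], [-0.0, 0.0, -1.0]]
ft_force: [0.3, -0.6, -1.5]
finger_gap: 0.502
```

>>> drive_tool(
  claw=[0.4, 0.4, 0.4, 0.4],
  slide=[
    [0, 0, 0.15],
    [0, 0, 0.1],
    [0, 0, 0],
    [0, 0, 0],
  ],
  twist=[
    [0, 0, 0],
    [0, 0, 0],
    [0, 0, 0],
    [0, 0, 0],
  ],
)

```text
clock: 27.5
ee_pos: [0.5674, -0.0336, 0.074]
tcp_rot: [[0.14, 0.99, 0.001], [0.99, -0.14, 0.0], [0.001, 0.001, -1.0]]
ft_force: [0.4, 1.3, 5.5]
finger_gap: 0.5
```

>>> drive_tool(
  claw=[0.55, 0.6, 0.62, 0.62, 0.62, 0.62, 0.62, 0.62, 0.62, 0.62, 0.62, 0.62],
  slide=[
    [0, 0, 0],
    [0, 0, 0],
    [0, 0, 0],
    [0, 0, 0],
    [0, 0, -0.5],
    [0, 0, -1.5],
    [0, 0, -2.5],
    [0, 0, -3],
    [0, 0, -3],
    [0, 0, -3],
    [0, 0, -2],
    [0, 0, 0],
  ],
  twist=[
    [0, 0, 0],
    [0, 0, 0],
    [0, 0, 0],
    [0, 0, 0],
    [0, 0, 0],
    [0, 0, 0],
    [0, 0, 0],
    [0, 0, 0],
    [0, 0, 0],
    [0, 0, 0],
    [0, 0, 0],
    [0, 0, 0],
  ],
)

```text
clock: 29.0
ee_pos: [0.5675, -0.0336, 0.2297]
tcp_rot: [[0.139, 0.99, 0.003], [0.99, -0.139, 0.001], [0.001, 0.003, -1.0]]
ft_force: [-0.2, 0.6, -0.9]
finger_gap: 0.621
```

```bash
python3 - <<'E'
from h import *
from rig import get_image
bar=F-.1945*U
print(bar)
delta([*(bar-.05*U),.23],Rdown(U))
d=get_image("scene"); np.savez("scene13.npz",**d); crop(d,190,420,170,400,3,"pics/scene13.png")
E
```

```text
[0.45706931 0.03530108]
t 29.0 pos [ 0.5675 -0.0336  0.2297] F [-0.2  0.6 -0.9] gap 0.621 q [-0.71  0.44  0.93  1.85 -0.41  1.05  0.24]
slide cm [  5.27 -16.9   -0.07] twist [ 0.003 -0.001 -0.001] slide after twist [  5.29 -16.89  -0.03]
```

View pics/scene13.png

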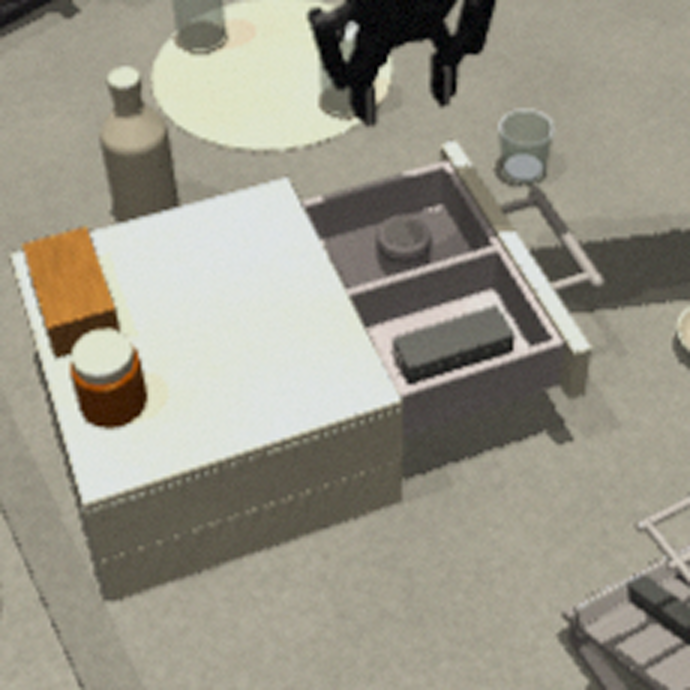

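>>> drive_tool(
  claw=[0.62, 0, 0, 0, 0, 0, 0, 0, 0, 0, 0, 0, 0, 0, 0, 0, 0, 0],
  slide=[
    [0, 0, 0],
    [0, 0, 0],
    [0, 0, 0],
    [0, 0, 0],
    [0, 0, 0],
    [0, 0, 0],
    [0, 0, 0],
    [0, 0, 0],
    [0, 0, 0],
    [0, 0, 0],
    [1.5, 0.5, 0],
    [2.9, 1, 0],
    [3.2, 1, 0],
    [3.2, 1, 0],
    [2.9, 1, 0],
    [2.2, 0.8, 0],
    [0, 0, 0],
    [0, 0, 0],
  ],
  twist=[
    [0, 0, -0.157],
    [0, 0, -0.157],
    [0, 0, -0.157],
    [0, 0, -0.157],
    [0, 0, -0.157],
    [0, 0, -0.157],
    [0, 0, -0.157],
    [0, 0, -0.157],
    [0, 0, -0.157],
    [0, 0, -0.157],
    [0, 0, 0],
    [0, 0, 0],
    [0, 0, 0],
    [0, 0, 0],
    [0, 0, 0],
    [0, 0, 0],
    [0, 0, 0],
    [0, 0, 0],
  ],
)

```text
clock: 31.3
ee_pos: [0.4169, 0.0412, 0.2281]
tcp_rot: [[-0.99, 0.142, 0.0], [0.142, 0.99, 0.0], [-0.0, 0.0, -1.0]]
ft_force: [1.0, 0.0, -0.1]
finger_gap: 0.001
```

```bash
python3 - <<'E'
from h import *
delta([*(F-.2345*U),.085],Rdown(V))
E
```

```text
t 31.3 pos [0.4169 0.0412 0.2281] F [ 1.   0.  -0.1] gap 0.001 q [-0.68  0.06  0.53  2.17 -0.04  0.92  1.3 ]
slide cm [-0.06 -0.03 14.31] twist [ 0.     0.    -0.003] slide after twist [-0.06 -0.03 14.31]
```

>>> drive_tool(
  claw=[0, 0, 0, 0, 0, 0, 0, 0, 0],
  slide=[
    [0, 0, 1.5],
    [0, 0, 2.5],
    [0, 0, 2.5],
    [0, 0, 2.5],
    [0, 0, 2.5],
    [0, 0, 1.8],
    [0, 0, 1],
    [0, 0, 0],
    [0, 0, 0],
  ],
  twist=[
    [0, 0, 0],
    [0, 0, 0],
    [0, 0, 0],
    [0, 0, 0],
    [0, 0, 0],
    [0, 0, 0],
    [0, 0, 0],
    [0, 0, 0],
    [0, 0, 0],
  ],
)

```text
clock: 32.42
ee_pos: [0.4174, 0.0412, 0.0856]
tcp_rot: [[-0.99, 0.141, 0.001], [0.141, 0.99, 0.0], [-0.001, 0.0, -1.0]]
ft_force: [-0.5, 0.0, 1.0]
finger_gap: 0.002
```

```bash
python3 - <<'E'
from h import *
from rig import get_image
delta([*(F-.0735*U),.085],Rdown(V))
d=get_image("scene"); crop(d,280,440,150,330,4,"pics/scene14.png")
E
```

```text
t 32.425 pos [0.4174 0.0412 0.0856] F [-0.5  0.   1. ] gap 0.002 q [-0.58  0.34  0.46  2.28 -0.28  0.57  1.53]
slide cm [-1.611e+01  1.000e-02  8.000e-02] twist [ 0.     0.001 -0.003] slide after twist [-16.11  -0.03   0.06]
```

View pics/scene14.png

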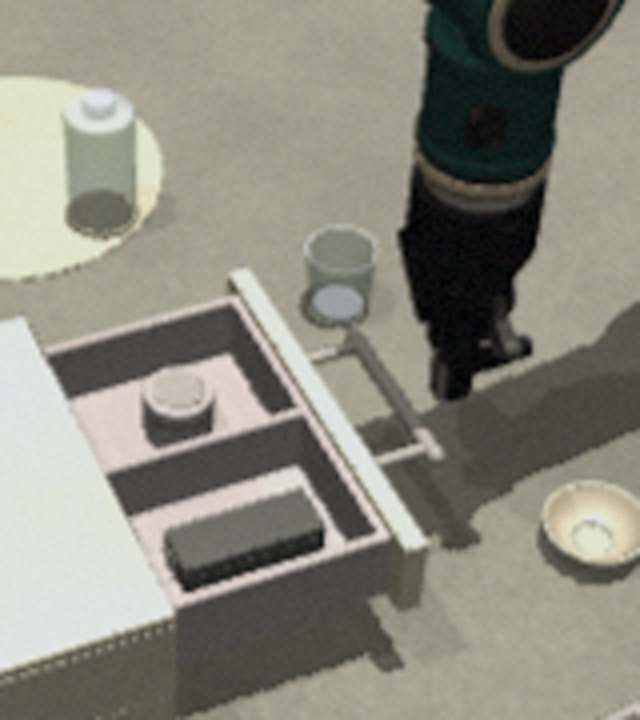

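>>> drive_tool(
  claw=[0, 0, 0, 0, 0, 0, 0, 0, 0, 0, 0, 0, 0, 0, 0, 0, 0, 0, 0, 0],
  slide=[
    [-0.8, 0, 0],
    [-0.6, 0, 0],
    [-0.4, 0, 0],
    [-0.4, 0, 0],
    [-0.4, 0, 0],
    [-0.5, 0, 0],
    [-0.6, 0, 0],
    [-0.7, 0, 0],
    [-0.8, 0, 0],
    [-0.9, 0, 0],
    [-1, 0, 0],
    [-1, 0, 0],
    [-1, 0, 0],
    [-1, 0, 0],
    [-1, 0, 0],
    [-1, 0, 0],
    [-0.8, 0, 0],
    [-0.6, 0, 0],
    [-0.4, 0, 0],
    [0, 0, 0],
  ],
  twist=[
    [0, 0, 0],
    [0, 0, 0],
    [0, 0, 0],
    [0, 0, 0],
    [0, 0, 0],
    [0, 0, 0],
    [0, 0, 0],
    [0, 0, 0],
    [0, 0, 0],
    [0, 0, 0],
    [0, 0, 0],
    [0, 0, 0],
    [0, 0, 0],
    [0, 0, 0],
    [0, 0, 0],
    [0, 0, 0],
    [0, 0, 0],
    [0, 0, 0],
    [0, 0, 0],
    [0, 0, 0],
  ],
)

```text
clock: 34.98
ee_pos: [0.5553, 0.0218, 0.0854]
tcp_rot: [[-0.99, 0.14, 0.002], [0.14, 0.99, 0.0], [-0.002, 0.0, -1.0]]
ft_force: [-0.0, 0.3, -0.1]
finger_gap: 0.001
```

```bash
python3 - <<'E'
from h import *
from rig import get_image
delta([*(F-.0735*U),.085],Rdown(V))
d=get_image("scene"); crop(d,230,440,150,350,3,"pics/scene15.png")
E
```

```text
t 34.975 pos [0.5553 0.0218 0.0854] F [-0.   0.3 -0.1] gap 0.001 q [-0.44  0.53  0.44  1.97 -0.34  0.71  1.63]
slide cm [-2.18 -0.02  0.05] twist [ 0.     0.002 -0.002] slide after twist [-2.18 -0.02  0.04]
```

View pics/scene15.png

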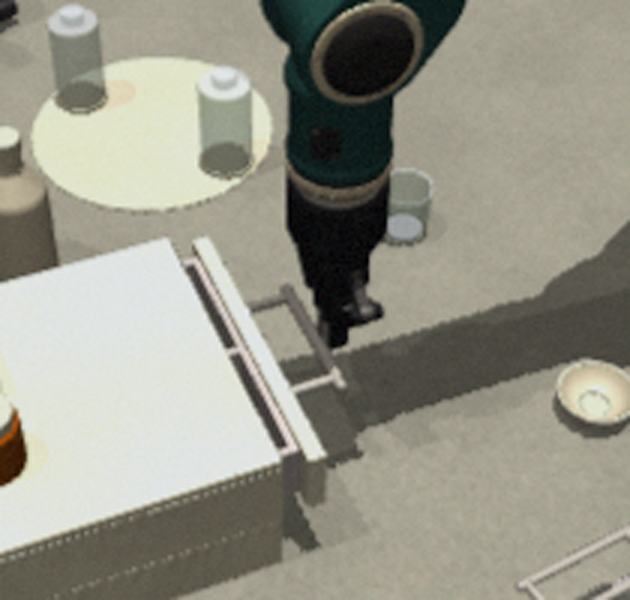

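Nearly shut, about 2 cm remaining.

>>> drive_tool(
  claw=[0, 0, 0, 0, 0, 0],
  slide=[
    [-0.5, 0, 0],
    [-0.6, 0, 0],
    [-0.5, 0, 0],
    [-0.3, 0, 0],
    [0, 0, 0],
    [0, 0, 0],
  ],
  twist=[
    [0, 0, 0],
    [0, 0, 0],
    [0, 0, 0],
    [0, 0, 0],
    [0, 0, 0],
    [0, 0, 0],
  ],
)

```text
clock: 35.78
ee_pos: [0.5734, 0.0189, 0.0852]
tcp_rot: [[-0.99, 0.141, 0.001], [0.141, 0.99, -0.0], [-0.001, -0.0, -1.0]]
ft_force: [0.7, -0.5, -0.5]
finger_gap: 0.003
```

>>> drive_tool(
  claw=[0, 0, 0, 0, 0, 0],
  slide=[
    [-0.2, 0, 0],
    [-0.2, 0, 0],
    [-0.1, 0, 0],
    [-0.1, 0, 0],
    [0, 0, 0],
    [0, 0, 0],
  ],
  twist=[
    [0, 0, 0],
    [0, 0, 0],
    [0, 0, 0],
    [0, 0, 0],
    [0, 0, 0],
    [0, 0, 0],
  ],
)

```text
clock: 36.52
ee_pos: [0.5753, 0.0187, 0.0846]
tcp_rot: [[-0.99, 0.14, -0.008], [0.14, 0.99, 0.001], [0.008, 0.0, -1.0]]
ft_force: [-10.8, 1.9, 7.6]
finger_gap: 0.003
```

>>> drive_tool(
  claw=[0, 0, 0, 0, 0, 0, 0, 0, 0, 0, 0],
  slide=[
    [0.5, 0, 0],
    [1, 0, 0],
    [2, 0, 0],
    [2, 0, 0],
    [0, 0, -2],
    [0, 0, -3],
    [0, 0, -3.5],
    [0, 0, -3.5],
    [0, 0, -3],
    [0, 0, 0],
    [0, 0, 0],
  ],
  twist=[
    [0, 0, 0],
    [0, 0, 0],
    [0, 0, 0],
    [0, 0, 0],
    [0, 0, 0],
    [0, 0, 0],
    [0, 0, 0],
    [0, 0, 0],
    [0, 0, 0],
    [0, 0, 0],
    [0, 0, 0],
  ],
)

```text
clock: 37.9
ee_pos: [0.5241, 0.0261, 0.2345]
tcp_rot: [[-0.99, 0.14, -0.001], [0.14, 0.99, 0.0], [0.001, 0.0, -1.0]]
ft_force: [-0.0, 0.2, 0.2]
finger_gap: -0.001
```

```bash
python3 - <<'E'
from h import *
from rig import get_image,status
print(status.get_obs()["ft_force"],status.get_obs()["clock"])
for nm in("top","scene"):
    d=get_image(nm); cv2.imwrite(f"pics/{nm}16.png",d["frame"][:,:,::-1])
    c=cloud(d).reshape(-1,3); a=(c[:,:2]-F)@U;b=(c[:,:2]-F)@V;z=c[:,2]
    m=(a>-.1)&(a<-.035)&(abs(b)<.06)&(z>.085)&(z<.115); print(nm,"bar",m.sum(),np.histogram(a[m],bins=np.arange(-.1,-.03,.005)))
    m=(a>-.03)&(a<.02)&(abs(b)<.12)&(z>.10)&(z<.14); print("panel/top edge",np.histogram(a[m],bins=np.arange(-.03,.021,.003))[0],[np.median(z[m&(a>x)&(a<x+.003)]) for x in np.arange(-.018,.006,.003)])
crop(d,190,420,150,380,3,"pics/scene17.png")
E
```

```text
[-0.00048087  0.1957867   0.18953551] 37.9
top bar 175 (array([ 0,  0,  0,  0,  0,  0,  0, 33, 60, 33, 14, 18, 17,  0]), array([-0.1  , -0.095, -0.09 , -0.085, -0.08 , -0.075, -0.07 , -0.065,
       -0.06 , -0.055, -0.05 , -0.045, -0.04 , -0.035, -0.03 ]))
panel/top edge [  9   7  10   9  92 178 160 165 160 194 204 161 162 163 163 168] [np.float64(0.10907224126677079), np.float64(0.11540213874587674), np.float64(0.1153282148514116), np.float64(0.11576497923625988), np.float64(0.11588337371505111), np.float64(0.11610808479580567), np.float64(0.12574673394084052), np.float64(0.1263144010758583)]
scene bar 228 (array([ 0,  0,  0,  0,  0,  0,  0, 26, 76, 85, 13, 14, 14,  0]), array([-0.1  , -0.095, -0.09 , -0.085, -0.08 , -0.075, -0.07 , -0.065,
       -0.06 , -0.055, -0.05 , -0.045, -0.04 , -0.035, -0.03 ]))
panel/top edge [  6  10  10   5   6  91  99  94  95  18  87 106 103 106  94 106] [np.float64(0.11602867221306269), np.float64(0.11782985378059692), np.float64(0.11823576951603945), np.float64(0.1186547316015622), np.float64(0.11840402704137105), np.float64(0.12088235332588287), np.float64(0.12911517191015534), np.float64(0.1293554792733776)]
```

View pics/scene17.png

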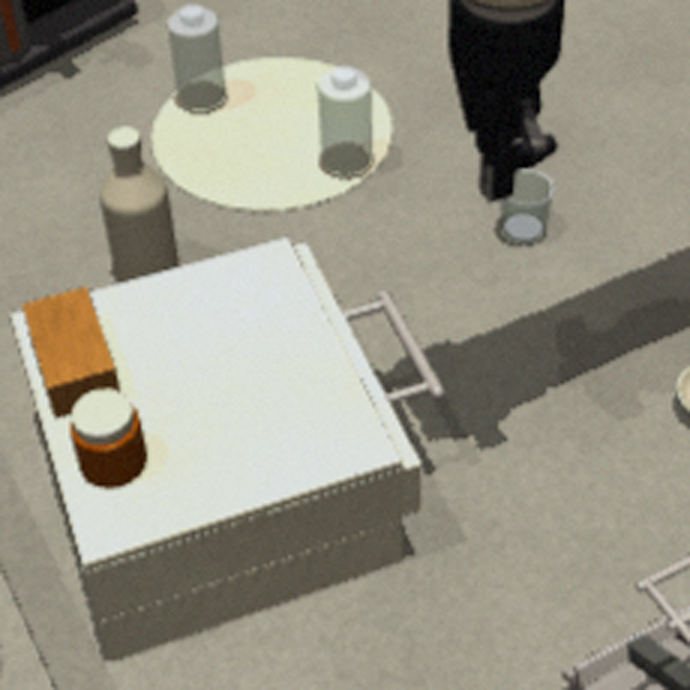

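View pics/top16.png

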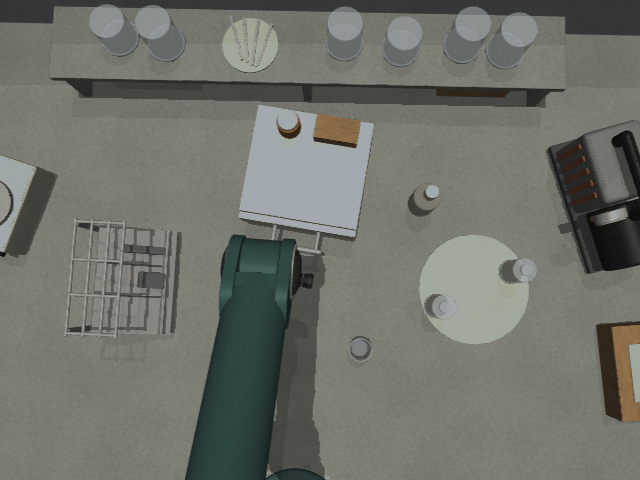

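View pics/scene16.png

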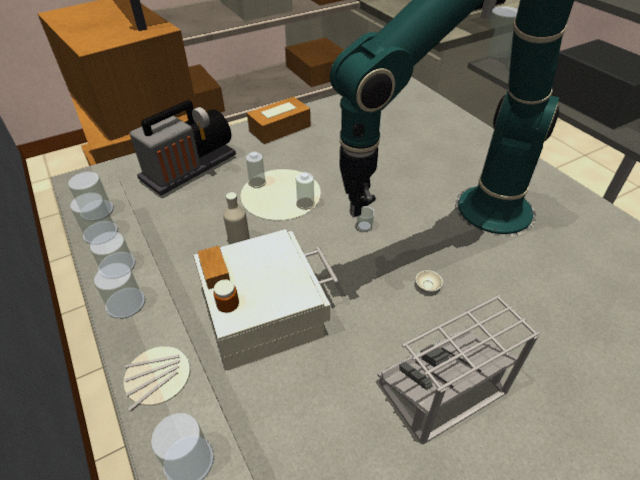

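The drawer is shut: the panel spans 0 to −15 mm from the unit's front and the bar sits at −57 mm. The other objects are at the same pixels as in the first pictures, and the arm is clear of everything. I'm handing in.

```bash
python3 -c "
from rig import ctrl
print(ctrl.hand_in())"
```

```text
the job is handed in; nothing more can be done
None
```

The full-size case is in the drawer's left compartment and the tin is in the right one. The drawer is shut, and I handed in at about 38 s on the robot clock.

- **Case:** taken square to the slope and set down at about 6.5 N contact before release. The picture taken after release shows it lying flat.
- **Tin:** gripped across the line between the jars and set down at about 5.5 N. The picture taken after release shows it standing upright.
- **Drawer:** it was already out about 0.137 m, so I did not pull it further. I pushed it by the bar until it stopped at about 11 N. Afterwards both cameras measured the panel against the unit's front and the bar 57 mm ahead of it, which fits fully shut.
- **Other things:** the last pictures show the bystanders where they stood, judged by eye, with no touches seen. The arm hides the dish in the last top view, but it is in place in the scene view.

Two things the checks do not fully settle. The two cameras disagreed by 2–3 mm throughout, so I used their average. I also could not see inside the drawer once it was shut. The last view of the contents is from just before the push, which was slow.

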